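# Mark the seam and stand the flats for tacking

### The arm

A 7-joint arm with a two-finger parallel gripper is mounted at the origin on the work surface. World frame = base frame: x ahead of the robot, y to its left, z up, the work surface at z = 0. Lengths are in m, angles in rad, forces in N, time in s.
With the tool pointing down it reaches from about 0.425 to 0.95 m from the base axis. Payload 16.7 kg.
Tool frame: the origin (TCP) lies between the finger pads; the fingertips stand 22 mm ahead of it and the grasp point (between the pads) lies 3 mm ahead of it (ctrl.tcp_to_tips is the distance from the TCP to the fingertips, in m); z points along the fingers, y is the line along which they close (so a half turn about z gives the same grasp; the last joint's range is limited). The gripper opens to 94 mm and grips with 3 to 60 N. Pads are 16 mm wide; open, the fingers measure 119 mm over their backs; the gripper's body (75 mm by 177 mm) begins 78 mm behind the grasp point.
Start: joints at [1.115, 0.426, 0.074, 1.606, -0.034, 1.111, -0.067], TCP at [0.203, -0.644, 0.227] pointing down, gripper open.
Joint ranges: [-2.85, 2.85], [-0.5, 2.14], [-1.23, 1.37], [0.21, 2.46], [-1.02, 4.16], [0.16, 2.05], [-2.73, 2.73]. Speed limits (rad/s): [1.89, 1.89, 2.39, 2.39, 3.01, 3.01, 3.01].

### API

Orientations are given as a 3x3 rotation matrix whose columns are the frame's x, y, z axes.
In Python, from plant import ctrl, optics gives the robot as it stands. The module is installed in compiled form; this text tells all that it offers.
- The arm moves only by the tool carry_out, never from a script. Its argument "moves" is a list of rows, each an object with "delta_pos": the shift along the tool's x, y, z in units of 0.15 m (1.0 is 0.15 m), a list of three; "twist": the turn, a rotation vector about the tool's x, y, z in units of 1.5 rad (1.0 is 1.5 rad), a list of three; "hand": the opening, from 0 (shut) to 1 (fully open). In form: [{"delta_pos": [tx, ty, tz], "twist": [wx, wy, wz], "hand": hand}, ...]. A call has exactly 10 rows; each row is the pose to reach, as a shift and turn from the pose commanded when the call began, along the tool's axes at that moment; what a row does not reach only later rows make up. A row lasts 1/10 s, in which the tool goes at most 50 mm and 8.59 degrees, less where a joint would pass 70% of its speed; a pose out of reach is approached as far as the arm can. A call with a number of a shift or a turn outside -1 to 1 is refused whole. A call with a gripper value outside its range is refused whole. The fingers move at their own pace and stop on an object; the grip force is fixed at half the most. Time passes only in rows, so rows that repeat a pose let the fingers close, or fill a call up. It gives the time, the measured TCP pose, the force, the opening and the grip force at its end, in the units of the state.
- ctrl.state(): the state, without advancing time (a new reading comes with each control period).
- optics.snapshot(name): name is "side" or "top"; returns a dict with "img" (480x640x3 uint8, red, green, blue), "depth" (480x640 float32, m along the optical axis (not along the pixel's ray), 0 where there is no reading), "fx", "fy", "cx", "cy" (pixels), "position" and "orientation" of the camera in the world. Camera axes: x right, y down, z forward; pixel columns grow to the right and rows downward; lengths in m; the calibration is good to about 2 mm. A picture is of the moment at which its call begins.
- ctrl.job_done(): hands the job in; it is judged then, once.
The state is a dict: "time_s": time; "joint_positions": joint angles; "qd": joint speeds; "tau": joint torques, N m; "ee_pos": TCP position; "ee_rot": TCP orientation; "wrist_force": force on the tool from outside, world axes, zero at the start; "wrist_torque": the same for the moment, N m; "width": finger opening in m; "gripper_force": force on a finger pad.
Only numpy, scipy, OpenCV 4.12 (cv2) and the standard library are available. Lean on these libraries where they do the work, as an engineer would, in place of code of your own. Each camera call takes 0.05 s, during which the arm holds its last target. There are 200 camera calls.

### The job

First draw the seam: take the cranked marker from its rest and run its nib slowly (about 3 cm/s) along the corner where the jig's fence meets its base plate, from the end nearest the robot to the far end, with the nib lightly on or only just above the plate, then lay the marker back in the notches of its rest the way it lay. After that stand every steel flat lying on the table upright on one of its short ends on the jig's base plate, its broad face flush against the fence on the seam side, wholly within the fence's length and with at least a finger's width (2 cm) between neighbours. Leave everything else where it is.

Things in the scene. Friction and masses are not known exactly. Their poses are not given: they have to be found in the camera images.
- jig: Fixed jig: steel base plate 150 x 310 x 8 mm with an upright fence. Origin: centre of its underside, on the table. Own x: level, square through the fence, roughly to the robot's left; y: along the fence, roughly towards the robot; z up. Fence: 8 mm thick, 280 long (y = -140..140), rising 50 above the plate; its front (seam side) face is at x = 50 mm. The plate before it (x = -75..50) is clear.
- rest: Fixed grey marker rest: foot 120 x 70 x 8 mm, two notched uprights 10 mm thick at own x = -42 and +42 mm. Each notch: floor 75 mm above the table, 32 mm wide (along y), 18 deep. The 74 mm between the uprights is open down to the foot. Origin: centre of the foot's underside; own x: the way the marker's nib end points when home.
- rest_seat (a point): Point midway between the two notches at the height of their floors; the marker's origin is here when it lies home. Axes as the rest's.
- marker: Cranked marking tool, 90 g: square wooden handle 110 x 22 x 22 mm; from its front (+x) end a thin bent steel neck leads forward and down to a white nib, 8 mm thick, round ended. Origin: centre of the handle's underside; x along the handle to the nib, z up. Balances near the handle's middle. Starts lying in the rest's notches, handle level, nib hanging free.
- marker_tip (a point): Lowest point of the marker's nib: 80 mm ahead of and 60 mm below the marker's origin. Axes as the marker's.
- seam1 (a point): Point 1 of 5 of the seam, at its near end (nearest the robot): on the top of the base plate, 5 mm in front of the fence's front face (where the nib's centre runs when it is in the corner), at own y = 120 mm of the jig. Axes as the jig's.
- seam2 (a point): Point 2 of 5 of the seam, at its first quarter: on the top of the base plate, 5 mm in front of the fence's front face (where the nib's centre runs when it is in the corner), at own y = 60 mm of the jig. Axes as the jig's.
- seam3 (a point): Point 3 of 5 of the seam, at its middle: on the top of the base plate, 5 mm in front of the fence's front face (where the nib's centre runs when it is in the corner), at own y = 0 mm of the jig. Axes as the jig's.
- seam4 (a point): Point 4 of 5 of the seam, at its third quarter: on the top of the base plate, 5 mm in front of the fence's front face (where the nib's centre runs when it is in the corner), at own y = -60 mm of the jig. Axes as the jig's.
- seam5 (a point): Point 5 of 5 of the seam, at its far end: on the top of the base plate, 5 mm in front of the fence's front face (where the nib's centre runs when it is in the corner), at own y = -120 mm of the jig. Axes as the jig's.
- flat1: A flat: loose rectangular piece of flat steel bar 90 x 60 x 14 mm, about 0.55 kg (0.45 to 0.65), alike with the other flats; may be absent. Own x along its 90 mm length, y along its 60 mm width, z through its 14 mm thickness. Origin: centre of the face that lies down at the start. It starts lying flat on the table.
- flat1_mid (a point): The centre of the solid piece flat1.
- flat2: A flat: loose rectangular piece of flat steel bar 90 x 60 x 14 mm, about 0.55 kg (0.45 to 0.65), alike with the other flats; may be absent. Own x along its 90 mm length, y along its 60 mm width, z through its 14 mm thickness. Origin: centre of the face that lies down at the start. It starts lying flat on the table.
- flat2_mid (a point): The centre of the solid piece flat2.
- flat3: A flat: loose rectangular piece of flat steel bar 90 x 60 x 14 mm, about 0.55 kg (0.45 to 0.65), alike with the other flats; may be absent. Own x along its 90 mm length, y along its 60 mm width, z through its 14 mm thickness. Origin: centre of the face that lies down at the start. It starts lying flat on the table.
- flat3_mid (a point): The centre of the solid piece flat3.
- square: Bystander, to be left alone: small black triangular magnetic square, 20 mm high. Origin: centre of its underside.
- disc_a: Bystander, to be left alone: black grinding disc, 114 mm across. Origin: centre of its underside.
- channel: Bystander, to be left alone: short piece of steel channel 160 x 50 x 30 mm. Origin: centre of its underside.
- bush: Bystander, to be left alone: brass bush 36 mm across, 30 mm high. Origin: centre of its underside.
Not all that is in view belongs to the job. What is shaped like the flat3 but orange or purple is not meant.

How it is judged:
By the outcome, as a careful person would: the job done as asked, in the order asked, and still so for the second after the job is handed in, with the robot touching nothing.
Of flat1, flat2, flat3 only 2 to 3 are there at a start; the rules pass over those that are not, and their reading is None.
At some moment in a run one of flat1, flat2, flat3 may be knocked a few centimetres aside while the robot is not near it.
It also fails if it takes over 210 s, if anything falls off the work surface, if the arm or the gripper's body presses on something with over 40 N, if the wrist force passes 120 N, or if a joint passes its speed limit or range.

## Working session

There is one attempt and no reset: what is moved stays moved. The work goes in short steps, Python scripts to look and compute and a tool call to move; the robot and the scene stay as the last step left them, time stands still between calls to the robot, and variables do not carry over. Pictures are saved under pics/ and viewed, at most 14 in all, crops included, and the job is handed in when it is done.

Besides the shell and the picture viewer there is one more tool, called as name(argument=value, ...) on one line, values as JSON. carry_out: Moves the arm, as the interface text tells. Its arguments: {"type":"object","properties":{"moves":{"type":"array","items":{"type":"object","properties":{"delta_pos":{"type":"array","items":{"type":"number"}},"twist":{"type":"array","items":{"type":"number"}},"hand":{"type":"number"}}}}},"required":["moves"]}

```bash
mkdir -p pics; python3 - <<'E'
from plant import ctrl, optics
import cv2, pickle
s=ctrl.state(); print(s['time_s'],s['ee_pos'],s['ee_rot'],s['width'],ctrl.tcp_to_tips)
for n in('side','top'):
    d=optics.snapshot(n); pickle.dump(d,open(f'{n}0.pkl','wb'))
    cv2.imwrite(f'pics/{n}0.png',cv2.resize(d['img'][:,:,::-1],(800,600),interpolation=cv2.INTER_CUBIC)); print(n,d['position'],d['orientation'],d['fx'],d['cx'],d['cy'])
E
```

```text
0.0 [ 0.20303698 -0.64330492  0.22677166] [[ 9.53644295e-01  3.00935788e-01 -4.59006581e-04]
 [ 3.00936130e-01 -9.53643518e-01  1.21940115e-03]
 [-7.07672058e-05 -1.30100661e-03 -9.99999151e-01]] 0.09403044516792912 0.022
side [0.02841633 0.58851234 1.06175696] [[-0.7399783  -0.51121383  0.43714132]
 [-0.67255375  0.55250238 -0.4923541 ]
 [ 0.01017661 -0.65833239 -0.75265856]] 516.3998576116279 315.28725094439704 237.88455800486486
top [ 0.46805787 -0.05453047  1.15747719] [[-0.03017076 -0.99471041  0.0981882 ]
 [-0.99945235  0.0286863  -0.01649558]
 [ 0.01359167 -0.09863211 -0.99503114]] 454.8586416961955 321.18998271942166 242.35210154450982
```

View pics/side0.png

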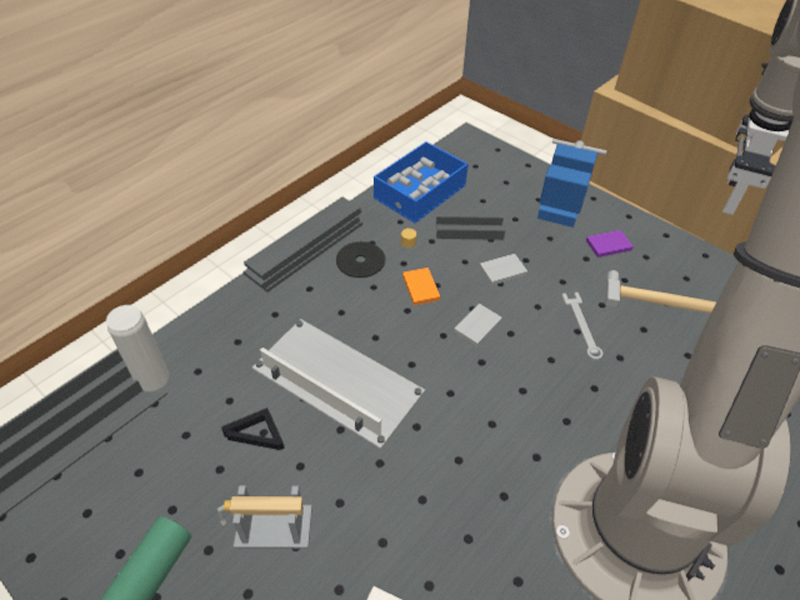

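View pics/top0.png

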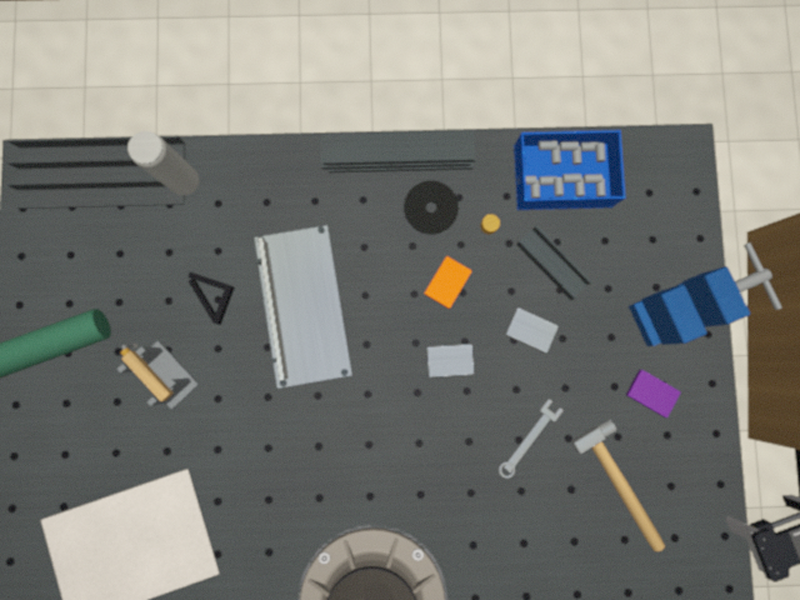

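The top view (800 px scale) shows two grey flats, at (450,361) and (532,330). Look-alikes are the orange piece (448,281), the purple piece (654,393) and the paper (130,540); none of these is grey steel. The jig is at (303,307) with its fence on the left. The marker rest is at (160,375), and the nib end points up-left to about (122,350).

```bash
cat > h.py <<'E'
import numpy as np, cv2
def cloud(d):
    v,u=np.mgrid[0:480,0:640]; z=d['depth']
    p=np.stack([(u-d['cx'])/d['fx']*z,(v-d['cy'])/d['fy']*z,z],-1)
    return p@np.array(d['orientation']).T+np.array(d['position'])
def onplane(d,u,v,h):   # pixel (640 scale) -> world at height h
    r=np.array(d['orientation'])@np.array([(u-d['cx'])/d['fx'],(v-d['cy'])/d['fy'],1]); p=np.array(d['position'])
    return p+r*(h-p[2])/r[2]
def pix(d,P):
    c=np.array(d['orientation']).T@(np.array(P)-d['position']); return c[0]/c[2]*d['fx']+d['cx'],c[1]/c[2]*d['fy']+d['cy']
E
python3 - <<'E'
import pickle,cv2,numpy as np
from h import *
t=pickle.load(open('top0.pkl','rb')); c=cloud(t)
def rect(x0,y0,x1,y1,lo,hi,nm):
    m=np.zeros((480,640),bool); m[y0:y1,x0:x1]=1
    m&=(c[...,2]>lo)&(c[...,2]<hi); P=c[m]
    r=cv2.minAreaRect(P[:,:2].astype(np.float32)); print(nm,m.sum(),'z',np.median(P[:,2]).round(4),'c',np.round(r[0],4),'size',np.round(r[1],4),'ang',round(r[2],2)); return P
print('table',np.median(c[330:345,230:260,2]), np.median(c[270:280,300:330,2]))
rect(335,270,385,307,.008,.03,'A'); rect(400,240,450,287,.008,.03,'B')
rect(195,175,290,315,.004,.02,'plate'); P=rect(195,175,290,315,.045,.075,'fence')
rect(90,270,160,330,.085,.12,'handle'); rect(90,270,165,330,.06,.084,'uprights'); rect(90,265,165,335,.004,.02,'foot')
for n,b in(('rest',(85,265,165,335)),('flats',(330,235,455,310))):
    x0,y0,x1,y1=b; k=6 if n=='rest' else 5
    cv2.imwrite(f'pics/{n}0.png',cv2.resize(t['img'][y0:y1,x0:x1,::-1],None,fx=k,fy=k,interpolation=cv2.INTER_CUBIC))
s=pickle.load(open('side0.pkl','rb'))
cv2.imwrite('pics/rest_side0.png',cv2.resize(s['img'][375:450,165:260,::-1],None,fx=7,fy=7,interpolation=cv2.INTER_CUBIC))
E
```

```text
table 8.481956485051345e-05 0.00014662688216826592
A 859 z 0.014 c [ 0.4629 -0.1682] size [0.0599 0.0904] ang 1.92
B 842 z 0.0139 c [ 0.5191 -0.3356] size [0.0907 0.0607] ang 63.43
plate 6532 z 0.0082 c [0.5847 0.1289] size [0.2416 0.3559] ang 88.67
fence 484 z 0.0575 c [0.5749 0.1801] size [0.2788 0.0096] ang 8.36
handle 707 z 0.0958 c [0.4559 0.4057] size [0.1204 0.0611] ang 42.92
uprights 166 z 0.0773 c [0.4613 0.4097] size [0.1335 0.0605] ang 41.12
foot 868 z 0.0079 c [0.4533 0.4177] size [0.1842 0.1752] ang 89.95
```

View pics/rest0.png

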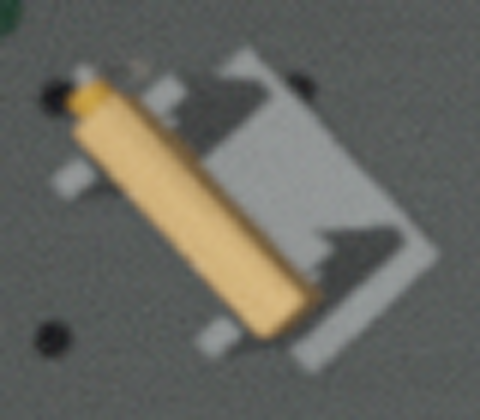

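View pics/rest_side0.png

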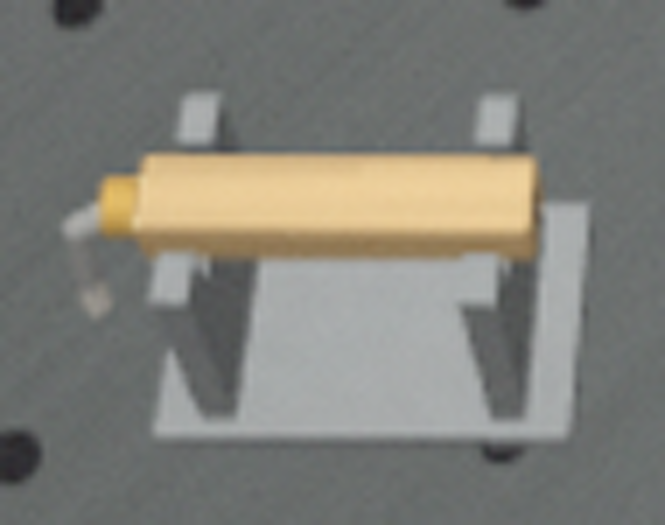

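View pics/flats0.png

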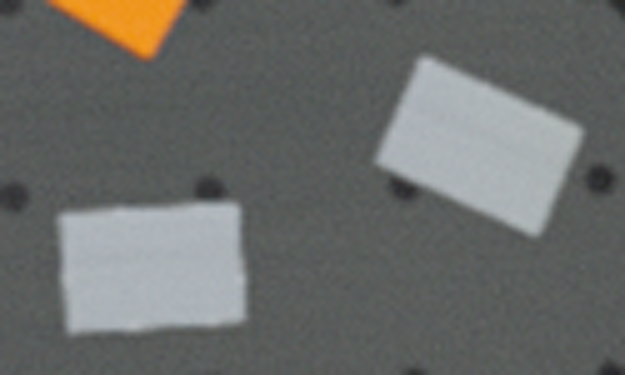

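The crops confirm two grey flats lying flat (A and B), with the orange corner kept apart from them. The marker lies in the rest with its nib end up-left, at crop pixel (85,80). Next: the marker and jig poses, plus a move helper.

```bash
cat >> h.py <<'E'
from scipy.spatial.transform import Rotation as R
def rotdown(deg):  # tool down, tool x at azimuth deg
    a=np.radians(deg); return np.array([[np.cos(a),np.sin(a),0],[np.sin(a),-np.cos(a),0],[0,0,-1]])
def delta(s,p,Rt):
    E=np.array(s['ee_rot']); return np.round(E.T@(np.array(p)-s['ee_pos'])/.15,4), np.round(R.from_matrix(E.T@Rt).as_rotvec()/1.5,4)
ja=np.radians(8.36); J=np.array([[-np.sin(ja),-np.cos(ja),0],[np.cos(ja),-np.sin(ja),0],[0,0,1]]); J0=np.array([.5828,.1267,0])
def jig(x,y,z): return J0+J@np.array([x,y,z])
E
python3 - <<'E'
import pickle
from h import *
from plant import ctrl
t=pickle.load(open('top0.pkl','rb')); s=pickle.load(open('side0.pkl','rb')); c=cloud(t)
m=np.zeros((480,640),bool); m[175:315,195:290]=1; m&=(c[...,2]>.05)&(c[...,2]<.065); P=c[m][:,:2]
mu=P.mean(0); u=np.linalg.svd(P-mu,full_matrices=0)[2][0]; print('fence mean',mu,np.degrees(np.arctan2(u[1],u[0])),'ext',np.ptp((P-mu)@u),((P-mu)@u).max()+((P-mu)@u).min())
for q in((255,238),(327,226),(351,376),(279,388)): print('platecorner',onplane(t,q[0]/1.25,q[1]/1.25,.008)[:2])
for a in((-75,-155),(75,-155),(75,155),(-75,155)): print('pred',jig(a[0]/1e3,a[1]/1e3,.008)[:2])
k=[onplane(t,85+(x+.5)/6-.5,265+(y+.5)/6-.5,.097)[:2] for x,y in((75,128),(108,88),(305,293),(265,338))]
print('handle top: ',np.round(k,4)); f=(k[0]+k[1])/2; b=(k[2]+k[3])/2
print('ctr',(f+b)/2,'len',np.linalg.norm(f-b),'ang',np.degrees(np.arctan2(*(f-b)[::-1])))
ks=[onplane(s,165+(x+.5)/7-.5,375+(y+.5)/7-.5,.097)[:2] for x,y in((143,157),(140,233),(540,231),(537,157))]
f=(ks[0]+ks[1])/2; b=(ks[2]+ks[3])/2
print('side ctr',(f+b)/2,'len',np.linalg.norm(f-b),'ang',np.degrees(np.arctan2(*(f-b)[::-1])))
# foot from side/top crop corners
k=[onplane(t,85+(x+.5)/6-.5,265+(y+.5)/6-.5,.008)[:2] for x,y in((245,45),(438,252),(312,372))]
print('foot',np.round(k,4),'ctr',(k[0]+k[2])/2, 'ang',np.degrees(np.arctan2(*(k[0]-k[1])[::-1])))
d=ctrl.state(); print(delta(d,[.458,.4065,.25],rotdown(47)))
E
```

```text
fence mean [0.57268675 0.17950065] -171.85998908909988 ext 0.27877091310780394 -0.00447897415395726
platecorner [0.72370727 0.22225585]
platecorner [0.74476792 0.07469072]
platecorner [0.43735323 0.03198825]
platecorner [0.41797616 0.17600576]
pred [0.74705741 0.07503276]
pred [0.72524856 0.22343887]
pred [0.41854259 0.17836724]
pred [0.44035144 0.02996113]
handle top:  [[0.4867 0.4475]
 [0.5017 0.4352]
 [0.4212 0.359 ]
 [0.4047 0.374 ]]
ctr [0.45355584 0.40391198] len 0.11045901847211935 ang 42.63217612990546
side ctr [0.4493146  0.40500889] len 0.10961456946210978 ang 42.66905346962498
foot [[0.5207 0.4197]
 [0.4324 0.3389]
 [0.3848 0.3905]] ctr [0.45277777 0.40508303] ang 42.43200874616882
(array([ 3.7275, -6.1631, -0.1477]), array([-7.00e-04, -1.00e-04, -3.43e-01]))
```

carry_out(moves=[{"delta_pos": [0.2, -0.08, -0.1], "twist": [0, 0, 0], "hand": 1}, {"delta_pos": [0.4, -0.16, -0.2], "twist": [0, 0, 0], "hand": 1}, {"delta_pos": [0.6, -0.24, -0.3], "twist": [0, 0, 0], "hand": 1}, {"delta_pos": [0.8, -0.32, -0.4], "twist": [0, 0, 0], "hand": 1}, {"delta_pos": [0.93, -0.39, -0.5], "twist": [0, 0, 0], "hand": 1}, {"delta_pos": [0.93, -0.39, -0.5], "twist": [0, 0, 0], "hand": 1}, {"delta_pos": [0.93, -0.39, -0.5], "twist": [0, 0, 0], "hand": 1}, {"delta_pos": [0.93, -0.39, -0.5], "twist": [0, 0, 0], "hand": 1}, {"delta_pos": [0.93, -0.39, -0.5], "twist": [0, 0, 0], "hand": 1}, {"delta_pos": [0.93, -0.39, -0.5], "twist": [0, 0, 0], "hand": 1}])

```text
time_s: 1.1
ee_pos: [0.3178, -0.5463, 0.3019]
ee_rot: [[0.954, 0.3, -0.001], [0.3, -0.954, 0.001], [-0.0, -0.001, -1.0]]
wrist_force: [0.2, -0.4, -1.0]
width: 0.0939
gripper_force: 0.0
```

carry_out(moves=[{"delta_pos": [0.1, -0.04, 0], "twist": [0, 0, 0], "hand": 1}, {"delta_pos": [0.2, -0.08, 0], "twist": [0, 0, 0], "hand": 1}, {"delta_pos": [0.3, -0.12, 0], "twist": [0, 0, 0], "hand": 1}, {"delta_pos": [0.4, -0.16, 0], "twist": [0, 0, 0], "hand": 1}, {"delta_pos": [0.5, -0.2, 0], "twist": [0, 0, 0], "hand": 1}, {"delta_pos": [0.6, -0.24, 0], "twist": [0, 0, 0], "hand": 1}, {"delta_pos": [0.7, -0.28, 0], "twist": [0, 0, 0], "hand": 1}, {"delta_pos": [0.8, -0.32, 0], "twist": [0, 0, 0], "hand": 1}, {"delta_pos": [0.9, -0.36, 0], "twist": [0, 0, 0], "hand": 1}, {"delta_pos": [1, -0.4, 0], "twist": [0, 0, 0], "hand": 1}])

```text
time_s: 2.1
ee_pos: [0.4446, -0.4426, 0.3025]
ee_rot: [[0.954, 0.301, -0.0], [0.301, -0.954, 0.0], [0.0, -0.0, -1.0]]
wrist_force: [0.2, -0.6, -0.1]
width: 0.0943
gripper_force: 0.0
```

carry_out(moves=[{"delta_pos": [0.1, -0.06, 0], "twist": [0, 0, 0], "hand": 1}, {"delta_pos": [0.2, -0.12, 0], "twist": [0, 0, 0], "hand": 1}, {"delta_pos": [0.3, -0.2, 0], "twist": [0, 0, 0], "hand": 1}, {"delta_pos": [0.4, -0.3, 0], "twist": [0, 0, 0], "hand": 1}, {"delta_pos": [0.5, -0.4, 0], "twist": [0, 0, 0], "hand": 1}, {"delta_pos": [0.6, -0.5, 0], "twist": [0, 0, 0], "hand": 1}, {"delta_pos": [0.7, -0.6, 0], "twist": [0, 0, 0], "hand": 1}, {"delta_pos": [0.75, -0.7, 0], "twist": [0, 0, 0], "hand": 1}, {"delta_pos": [0.8, -0.8, 0], "twist": [0, 0, 0], "hand": 1}, {"delta_pos": [0.8, -0.9, 0], "twist": [0, 0, 0], "hand": 1}])

```text
time_s: 3.1
ee_pos: [0.5177, -0.2772, 0.3023]
ee_rot: [[0.953, 0.302, -0.0], [0.302, -0.953, 0.0], [0.0, -0.0, -1.0]]
wrist_force: [0.0, 0.2, 0.7]
width: 0.0937
gripper_force: 0.0
```

carry_out(moves=[{"delta_pos": [0.05, -0.1, 0], "twist": [0, 0, 0], "hand": 1}, {"delta_pos": [0.1, -0.2, 0], "twist": [0, 0, 0], "hand": 1}, {"delta_pos": [0.15, -0.3, 0], "twist": [0, 0, 0], "hand": 1}, {"delta_pos": [0.2, -0.4, 0], "twist": [0, 0, 0], "hand": 1}, {"delta_pos": [0.25, -0.5, 0], "twist": [0, 0, 0], "hand": 1}, {"delta_pos": [0.3, -0.6, 0], "twist": [0, 0, 0], "hand": 1}, {"delta_pos": [0.35, -0.7, 0], "twist": [0, 0, 0], "hand": 1}, {"delta_pos": [0.4, -0.8, 0], "twist": [0, 0, 0], "hand": 1}, {"delta_pos": [0.45, -0.9, 0], "twist": [0, 0, 0], "hand": 1}, {"delta_pos": [0.5, -1, 0], "twist": [0, 0, 0], "hand": 1}])

```text
time_s: 4.1
ee_pos: [0.5438, -0.1118, 0.3026]
ee_rot: [[0.954, 0.301, 0.0], [0.301, -0.954, -0.0], [0.0, 0.0, -1.0]]
wrist_force: [0.4, 0.6, -0.9]
width: 0.0938
gripper_force: 0.0
```

carry_out(moves=[{"delta_pos": [0.05, -0.1, 0], "twist": [0, 0, 0], "hand": 1}, {"delta_pos": [0.1, -0.2, 0], "twist": [0, 0, 0], "hand": 1}, {"delta_pos": [0.15, -0.3, 0], "twist": [0, 0, 0], "hand": 1}, {"delta_pos": [0.2, -0.4, 0], "twist": [0, 0, 0], "hand": 1}, {"delta_pos": [0.25, -0.5, 0], "twist": [0, 0, 0], "hand": 1}, {"delta_pos": [0.3, -0.6, 0], "twist": [0, 0, 0], "hand": 1}, {"delta_pos": [0.35, -0.7, 0], "twist": [0, 0, 0], "hand": 1}, {"delta_pos": [0.4, -0.8, 0], "twist": [0, 0, 0], "hand": 1}, {"delta_pos": [0.45, -0.9, 0], "twist": [0, 0, 0], "hand": 1}, {"delta_pos": [0.5, -1, 0], "twist": [0, 0, 0], "hand": 1}])

```text
time_s: 5.1
ee_pos: [0.57, 0.0538, 0.3026]
ee_rot: [[0.954, 0.301, 0.0], [0.301, -0.954, -0.0], [0.0, 0.0, -1.0]]
wrist_force: [-0.4, -0.3, 0.6]
width: 0.0942
gripper_force: 0.0
```

carry_out(moves=[{"delta_pos": [0, -0.1, 0], "twist": [0, 0, 0], "hand": 1}, {"delta_pos": [0, -0.2, 0], "twist": [0, 0, 0], "hand": 1}, {"delta_pos": [0, -0.3, 0], "twist": [0, 0, 0], "hand": 1}, {"delta_pos": [0, -0.4, 0], "twist": [0, 0, 0], "hand": 1}, {"delta_pos": [0, -0.5, 0], "twist": [0, 0, 0], "hand": 1}, {"delta_pos": [0, -0.6, 0], "twist": [0, 0, 0], "hand": 1}, {"delta_pos": [0, -0.7, 0], "twist": [0, 0, 0], "hand": 1}, {"delta_pos": [0, -0.8, 0], "twist": [0, 0, 0], "hand": 1}, {"delta_pos": [0, -0.9, 0], "twist": [0, 0, 0], "hand": 1}, {"delta_pos": [0, -1, 0], "twist": [0, 0, 0], "hand": 1}])

```text
time_s: 6.1
ee_pos: [0.5246, 0.1968, 0.3025]
ee_rot: [[0.954, 0.301, 0.0], [0.301, -0.954, 0.0], [0.0, -0.0, -1.0]]
wrist_force: [-0.7, 0.6, -0.1]
width: 0.094
gripper_force: 0.0
```

```bash
cat > g.py <<'E'
import sys
from h import *
from plant import ctrl
# usage: g.py down x y z az
def show(p,Rt):
    s=ctrl.state(); print('t',s['time_s'],'p',np.round(s['ee_pos'],4),'q',np.round(s['joint_positions'],2),'F',np.round(s['wrist_force'],1),'w',round(s['width'],4),'gf',np.round(s['gripper_force'],1)); print(*delta(s,p,Rt))
if __name__=='__main__':
    a=list(map(float,sys.argv[1:])); show(a[:3],rotdown(a[3]))
E
python3 g.py .452 .4045 .3 42.6
```

```text
t 6.1 p [0.5246 0.1968 0.3025] q [-0.09  0.21 -0.45  1.75  0.1   1.2  -1.83] F [-0.7  0.6 -0.1] w 0.094 gf 0.0
[-0.0448 -1.4661  0.0169] [-0.     -0.     -0.2919]
```

carry_out(moves=[{"delta_pos": [0, -0.1, 0], "twist": [0, 0, -0.03], "hand": 1}, {"delta_pos": [0, -0.2, 0], "twist": [0, 0, -0.06], "hand": 1}, {"delta_pos": [0, -0.3, 0], "twist": [0, 0, -0.09], "hand": 1}, {"delta_pos": [0, -0.4, 0], "twist": [0, 0, -0.12], "hand": 1}, {"delta_pos": [0, -0.5, 0], "twist": [0, 0, -0.15], "hand": 1}, {"delta_pos": [0, -0.6, 0], "twist": [0, 0, -0.18], "hand": 1}, {"delta_pos": [-0.01, -0.7, 0], "twist": [0, 0, -0.21], "hand": 1}, {"delta_pos": [-0.02, -0.8, 0], "twist": [0, 0, -0.24], "hand": 1}, {"delta_pos": [-0.03, -0.9, 0], "twist": [0, 0, -0.27], "hand": 1}, {"delta_pos": [-0.04, -1, 0], "twist": [0, 0, -0.292], "hand": 1}])

```text
time_s: 7.1
ee_pos: [0.4736, 0.338, 0.3025]
ee_rot: [[0.734, 0.68, 0.0], [0.68, -0.734, 0.0], [0.0, -0.0, -1.0]]
wrist_force: [1.5, -1.2, -0.5]
width: 0.0936
gripper_force: 0.0
```

```bash
python3 g.py .452 .4045 .15 42.6
```

```text
t 7.1 p [0.4736 0.338  0.3025] q [-0.25  0.26 -0.58  1.7   0.15  1.22 -1.69] F [ 1.5 -1.2 -0.5] w 0.0936 gf 0.0
[ 0.1958 -0.423   1.0169] [-0.     -0.      0.0024]
```

carry_out(moves=[{"delta_pos": [0.04, -0.08, 0], "twist": [0, 0, 0], "hand": 1}, {"delta_pos": [0.08, -0.16, 0.1], "twist": [0, 0, 0], "hand": 1}, {"delta_pos": [0.12, -0.24, 0.2], "twist": [0, 0, 0], "hand": 1}, {"delta_pos": [0.16, -0.32, 0.3], "twist": [0, 0, 0], "hand": 1}, {"delta_pos": [0.196, -0.423, 0.4], "twist": [0, 0, 0], "hand": 1}, {"delta_pos": [0.196, -0.423, 0.52], "twist": [0, 0, 0], "hand": 1}, {"delta_pos": [0.196, -0.423, 0.64], "twist": [0, 0, 0], "hand": 1}, {"delta_pos": [0.196, -0.423, 0.76], "twist": [0, 0, 0], "hand": 1}, {"delta_pos": [0.196, -0.423, 0.88], "twist": [0, 0, 0], "hand": 1}, {"delta_pos": [0.196, -0.423, 0.95], "twist": [0, 0, 0], "hand": 1}])

```text
time_s: 8.1
ee_pos: [0.4524, 0.4036, 0.1586]
ee_rot: [[0.736, 0.677, -0.001], [0.677, -0.736, -0.001], [-0.001, -0.0, -1.0]]
wrist_force: [-0.1, -0.6, 0.3]
width: 0.0941
gripper_force: 0.0
```

carry_out(moves=[{"delta_pos": [0, 0, 0.1], "twist": [0, 0, 0], "hand": 1}, {"delta_pos": [0, 0, 0.2], "twist": [0, 0, 0], "hand": 1}, {"delta_pos": [0, 0, 0.3], "twist": [0, 0, 0], "hand": 1}, {"delta_pos": [0, 0, 0.4], "twist": [0, 0, 0], "hand": 1}, {"delta_pos": [0, 0, 0.45], "twist": [0, 0, 0], "hand": 1}, {"delta_pos": [0, 0, 0.45], "twist": [0, 0, 0], "hand": 1}, {"delta_pos": [0, 0, 0.45], "twist": [0, 0, 0], "hand": 1}, {"delta_pos": [0, 0, 0.45], "twist": [0, 0, 0], "hand": 1}, {"delta_pos": [0, 0, 0.45], "twist": [0, 0, 0], "hand": 1}, {"delta_pos": [0, 0, 0.45], "twist": [0, 0, 0], "hand": 1}])

```text
time_s: 9.1
ee_pos: [0.453, 0.4036, 0.093]
ee_rot: [[0.736, 0.677, 0.001], [0.677, -0.736, 0.0], [0.001, 0.0, -1.0]]
wrist_force: [-0.0, -0.5, -0.2]
width: 0.0941
gripper_force: 0.0
```

carry_out(moves=[{"delta_pos": [0, 0, 0], "twist": [0, 0, 0], "hand": 0.6}, {"delta_pos": [0, 0, 0], "twist": [0, 0, 0], "hand": 0.5}, {"delta_pos": [0, 0, 0], "twist": [0, 0, 0], "hand": 0.4}, {"delta_pos": [0, 0, 0], "twist": [0, 0, 0], "hand": 0.35}, {"delta_pos": [0, 0, 0], "twist": [0, 0, 0], "hand": 0.3}, {"delta_pos": [0, 0, 0], "twist": [0, 0, 0], "hand": 0.2}, {"delta_pos": [0, 0, 0], "twist": [0, 0, 0], "hand": 0.1}, {"delta_pos": [0, 0, 0], "twist": [0, 0, 0], "hand": 0}, {"delta_pos": [0, 0, 0], "twist": [0, 0, 0], "hand": 0}, {"delta_pos": [0, 0, 0], "twist": [0, 0, 0], "hand": 0}])

```text
time_s: 10.1
ee_pos: [0.4528, 0.4035, 0.0925]
ee_rot: [[0.736, 0.677, -0.0], [0.677, -0.736, 0.0], [-0.0, -0.0, -1.0]]
wrist_force: [-0.3, 0.1, 0.2]
width: 0.0217
gripper_force: 30.0
```

```bash
python3 g.py .452 .4045 .213 42.6; python3 -c "
from plant import optics;import cv2
d=optics.snapshot('side');cv2.imwrite('pics/grip1.png',cv2.resize(d['img'][340:460,140:300,::-1],None,fx=5,fy=5,interpolation=cv2.INTER_CUBIC))"
```

```text
t 10.1 p [0.4528 0.4035 0.0925] q [-0.42  0.52 -0.54  1.85  0.34  0.86 -1.95] F [-0.3  0.1  0.2] w 0.0217 gf 30.0
[ 0.0009 -0.0086 -0.8033] [-0.      0.      0.0001]
```

View pics/grip1.png

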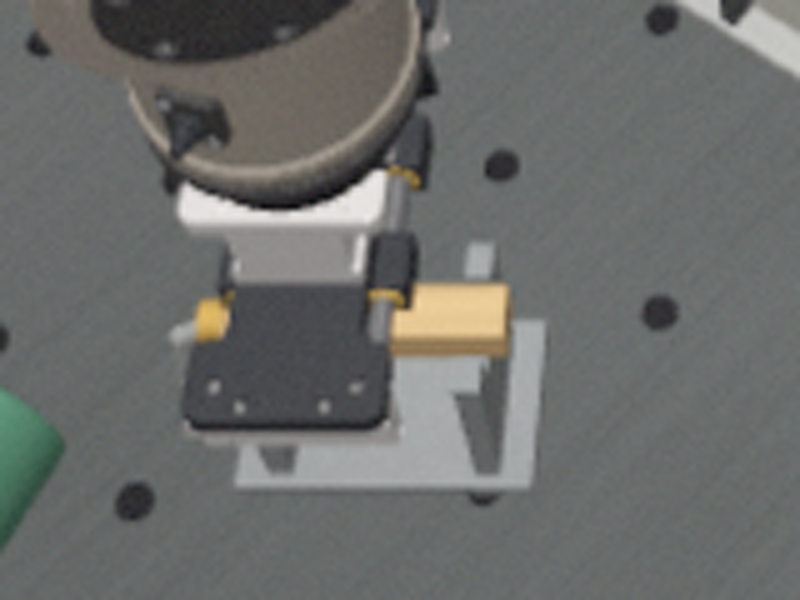

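The grip is good: width 21.7 mm, still centred on the handle between the uprights. Lifting, then heading to the seam.

carry_out(moves=[{"delta_pos": [0, 0, -0.05], "twist": [0, 0, 0], "hand": 0}, {"delta_pos": [0, 0, -0.15], "twist": [0, 0, 0], "hand": 0}, {"delta_pos": [0, 0, -0.25], "twist": [0, 0, 0], "hand": 0}, {"delta_pos": [0, 0, -0.35], "twist": [0, 0, 0], "hand": 0}, {"delta_pos": [0, 0, -0.45], "twist": [0, 0, 0], "hand": 0}, {"delta_pos": [0, 0, -0.55], "twist": [0, 0, 0], "hand": 0}, {"delta_pos": [0, 0, -0.65], "twist": [0, 0, 0], "hand": 0}, {"delta_pos": [0, 0, -0.75], "twist": [0, 0, 0], "hand": 0}, {"delta_pos": [0, 0, -0.85], "twist": [0, 0, 0], "hand": 0}, {"delta_pos": [0, 0, -0.9], "twist": [0, 0, 0], "hand": 0}])

```text
time_s: 11.15
ee_pos: [0.4531, 0.4038, 0.2293]
ee_rot: [[0.736, 0.677, 0.001], [0.677, -0.736, 0.001], [0.001, 0.0, -1.0]]
wrist_force: [0.5, 0.3, -0.9]
width: 0.0218
gripper_force: 30.0
```

```bash
cat >> h.py <<'E'
def seam_tcp(y,h,gap=.0,xo=.08): # jig y, tip height above plate
    return jig(.045-gap-xo,y,.008+.0775+h)
E
python3 - <<'E'
from g import *
show(seam_tcp(.12,.1),rotdown(98.36)); print(seam_tcp(.12,0),seam_tcp(-.12,0))
E
```

```text
t 11.15 p [0.4531 0.4038 0.2293] q [-0.37  0.37 -0.59  1.73  0.23  1.11 -1.86] F [ 0.5  0.3 -0.9] w 0.0218 gf 30.0
[-1.4072  1.6878  0.2902] [ 5.000e-04 -9.000e-04 -6.487e-01]
[0.46916384 0.07462483 0.0855    ] [0.70661362 0.10951899 0.0855    ]
```

carry_out(moves=[{"delta_pos": [-0.05, 0.08, 0], "twist": [0, 0, 0], "hand": 0}, {"delta_pos": [-0.12, 0.17, 0], "twist": [0, 0, 0], "hand": 0}, {"delta_pos": [-0.19, 0.26, 0], "twist": [0, 0, 0], "hand": 0}, {"delta_pos": [-0.26, 0.35, 0], "twist": [0, 0, 0], "hand": 0}, {"delta_pos": [-0.33, 0.44, 0], "twist": [0, 0, 0], "hand": 0}, {"delta_pos": [-0.4, 0.53, 0], "twist": [0, 0, 0], "hand": 0}, {"delta_pos": [-0.47, 0.62, 0], "twist": [0, 0, 0], "hand": 0}, {"delta_pos": [-0.54, 0.71, 0], "twist": [0, 0, 0], "hand": 0}, {"delta_pos": [-0.6, 0.8, 0], "twist": [0, 0, 0], "hand": 0}, {"delta_pos": [-0.65, 0.85, 0], "twist": [0, 0, 0], "hand": 0}])

```text
time_s: 12.15
ee_pos: [0.4674, 0.2408, 0.227]
ee_rot: [[0.738, 0.675, -0.001], [0.675, -0.738, -0.001], [-0.001, 0.0, -1.0]]
wrist_force: [-0.2, 0.4, -1.0]
width: 0.0219
gripper_force: 30.0
```

carry_out(moves=[{"delta_pos": [-0.07, 0.08, 0], "twist": [0, 0, -0.06], "hand": 0}, {"delta_pos": [-0.15, 0.16, 0], "twist": [0, 0, -0.13], "hand": 0}, {"delta_pos": [-0.23, 0.25, 0.03], "twist": [0, 0, -0.2], "hand": 0}, {"delta_pos": [-0.31, 0.34, 0.06], "twist": [0, 0, -0.27], "hand": 0}, {"delta_pos": [-0.39, 0.43, 0.1], "twist": [0, 0, -0.34], "hand": 0}, {"delta_pos": [-0.47, 0.52, 0.14], "twist": [0, 0, -0.41], "hand": 0}, {"delta_pos": [-0.55, 0.61, 0.18], "twist": [0, 0, -0.48], "hand": 0}, {"delta_pos": [-0.63, 0.7, 0.22], "twist": [0, 0, -0.55], "hand": 0}, {"delta_pos": [-0.71, 0.78, 0.26], "twist": [0, 0, -0.61], "hand": 0}, {"delta_pos": [-0.757, 0.838, 0.29], "twist": [0, 0, -0.649], "hand": 0}])

```text
time_s: 13.15
ee_pos: [0.4681, 0.0722, 0.1833]
ee_rot: [[-0.148, 0.989, -0.001], [0.989, 0.148, -0.001], [-0.0, -0.001, -1.0]]
wrist_force: [-0.3, 0.7, -0.8]
width: 0.0216
gripper_force: 30.0
```

```bash
python3 - <<'E'
from g import *
from plant import optics
import pickle
show(seam_tcp(.12,.05),rotdown(98.36))
s=ctrl.state(); E=np.array(s['ee_rot']); tip=np.array(s['ee_pos'])+E@np.array([.08,0,.0775]); print('tip pred',tip)
ims=[]
for n in('side','top'):
    d=optics.snapshot(n); pickle.dump(d,open(n+'1.pkl','wb')); u,v=pix(d,tip); print(n,u,v)
    x0,y0=int(u)-30,int(v)-30; print(x0,y0)
    ims.append(cv2.resize(d['img'][y0:y0+60,x0:x0+65,::-1],(390,360),interpolation=cv2.INTER_CUBIC))
cv2.imwrite('pics/tip1.png',np.hstack(ims))
E
```

```text
t 13.15 p [0.4681 0.0722 0.1833] q [ 0.25  0.19 -0.59  2.06  0.14  0.92 -0.27] F [-0.3  0.7 -0.8] w 0.0216 gf 30.0
[0.015 0.01  0.319] [-0.0006  0.0003  0.0018]
tip pred [0.45613903 0.15128366 0.10581832]
side 300.4758108349806 315.7295875739651
270 285
top 225.30149067896937 295.3909608398848
195 265
```

View pics/tip1.png

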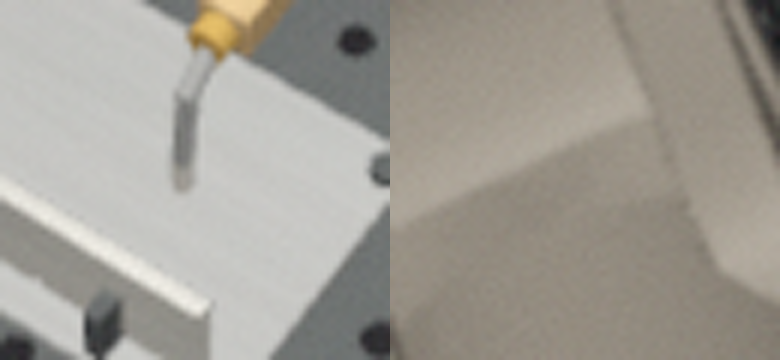

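The side view puts the nib tip at crop (183,190), i.e. pixel (300.5,316.6). The prediction was (300.5,315.7), so the in-hand pose is right. Next I cross-check the fence in the side camera.

```bash
python3 - <<'E'
from g import *
import pickle
s=pickle.load(open('side0.pkl','rb')); c=cloud(s)
a=jig(.05,-.15,.05);b=jig(.058,.15,.058)
L=(c-J0)@J   # jig coords
m=(np.abs(L[...,1])<.145)&(np.abs(L[...,0]-.054)<.015)&(L[...,2]>.054)&(L[...,2]<.064)
P=L[m]; print(m.sum(),P.mean(0),np.percentile(P[:,0],[2,50,98]),P[:,1].min(),P[:,1].max()); print('slope deg',np.degrees(np.polyfit(P[:,1],P[:,0],1)[0]))
# top-edge seam face from top cam: highest edge
t=pickle.load(open('top0.pkl','rb')); L=(cloud(t)-J0)@J
m=(np.abs(L[...,1])<.145)&(np.abs(L[...,0]-.054)<.015)&(L[...,2]>.054)&(L[...,2]<.064)
P=L[m]; print(m.sum(),P.mean(0),np.percentile(P[:,0],[2,50,98]),P[:,1].min(),P[:,1].max()); print('slope deg',np.degrees(np.polyfit(P[:,1],P[:,0],1)[0]))
show(seam_tcp(.12,.004,.003),rotdown(98.1))
E
```

```text
396 [0.05671751 0.00606555 0.0574506 ] [0.05184252 0.05686192 0.06115885] -0.1396893770620895 0.14066265593768043
slope deg 0.18818164045801414
403 [0.05402172 0.00349252 0.05799983] [0.05008653 0.05405068 0.05843072] -0.1392884438845018 0.13948469298319432
slope deg 0.20260902726491106
t 13.25 p [0.4681 0.0721 0.1832] q [ 0.25  0.19 -0.59  2.06  0.14  0.93 -0.27] F [-0.4  0.3 -1.3] w 0.022 gf 30.0
[-0.0039  0.0103  0.6248] [-0.001   0.0003  0.0023]
```

```bash
sed -i 's/ja=np.radians(8.36)/ja=np.radians(8.15)/' h.py; sed -i 's/^def jig/J0=J0+.0013*J[:,0]\ndef jig/' h.py; python3 - <<'E'
from g import *
show(seam_tcp(.12,.003,.002),rotdown(98.15))
E
```

```text
t 13.25 p [0.4681 0.0721 0.1832] q [ 0.25  0.19 -0.59  2.06  0.14  0.93 -0.27] F [-0.4  0.3 -1.3] w 0.022 gf 30.0
[0.0143 0.0095 0.6315] [-0.001   0.0003  0.0017]
```

carry_out(moves=[{"delta_pos": [0.007, 0.005, 0.08], "twist": [0, 0, 0.002], "hand": 0}, {"delta_pos": [0.014, 0.01, 0.16], "twist": [0, 0, 0.002], "hand": 0}, {"delta_pos": [0.014, 0.01, 0.24], "twist": [0, 0, 0.002], "hand": 0}, {"delta_pos": [0.014, 0.01, 0.32], "twist": [0, 0, 0.002], "hand": 0}, {"delta_pos": [0.014, 0.01, 0.4], "twist": [0, 0, 0.002], "hand": 0}, {"delta_pos": [0.014, 0.01, 0.48], "twist": [0, 0, 0.002], "hand": 0}, {"delta_pos": [0.014, 0.01, 0.54], "twist": [0, 0, 0.002], "hand": 0}, {"delta_pos": [0.014, 0.01, 0.59], "twist": [0, 0, 0.002], "hand": 0}, {"delta_pos": [0.014, 0.01, 0.62], "twist": [0, 0, 0.002], "hand": 0}, {"delta_pos": [0.014, 0.01, 0.632], "twist": [0, 0, 0.002], "hand": 0}])

```text
time_s: 14.25
ee_pos: [0.47, 0.0766, 0.0888]
ee_rot: [[-0.143, 0.99, -0.0], [0.99, 0.143, 0.0], [0.0, -0.0, -1.0]]
wrist_force: [0.5, -0.1, 0.1]
width: 0.0214
gripper_force: 30.0
```

carry_out(moves=[{"delta_pos": [0, 0, 0], "twist": [0, 0, 0], "hand": 0}, {"delta_pos": [0, 0, 0.003], "twist": [0, 0, 0], "hand": 0}, {"delta_pos": [0, 0, 0.005], "twist": [0, 0, 0], "hand": 0}, {"delta_pos": [0, 0, 0.007], "twist": [0, 0, 0], "hand": 0}, {"delta_pos": [0, 0, 0.009], "twist": [0, 0, 0], "hand": 0}, {"delta_pos": [0, 0, 0.011], "twist": [0, 0, 0], "hand": 0}, {"delta_pos": [0, 0, 0.013], "twist": [0, 0, 0], "hand": 0}, {"delta_pos": [0, 0, 0.013], "twist": [0, 0, 0], "hand": 0}, {"delta_pos": [0, 0, 0.013], "twist": [0, 0, 0], "hand": 0}, {"delta_pos": [0, 0, 0.013], "twist": [0, 0, 0], "hand": 0}])

```text
time_s: 15.25
ee_pos: [0.4701, 0.0765, 0.0873]
ee_rot: [[-0.143, 0.99, 0.0], [0.99, 0.143, 0.0], [0.0, 0.0, -1.0]]
wrist_force: [-0.3, -0.4, -1.2]
width: 0.0222
gripper_force: 30.0
```

```bash
python3 - <<'E'
from g import *
from plant import optics
import pickle
show(seam_tcp(.12,0,0),rotdown(98.15))
d=optics.snapshot('side'); pickle.dump(d,open('side2.pkl','wb'))
cv2.imwrite('pics/tip2.png',cv2.resize(d['img'][300:360,260:340,::-1],None,fx=9,fy=9,interpolation=cv2.INTER_CUBIC))
E
```

```text
t 15.25 p [0.4701 0.0765 0.0873] q [ 0.18  0.34 -0.55  2.14  0.27  0.73 -0.4 ] F [-0.3 -0.4 -1.2] w 0.0222 gf 30.0
[-0.0001 -0.0088  0.0118] [ 0.     -0.      0.0008]
```

View pics/tip2.png

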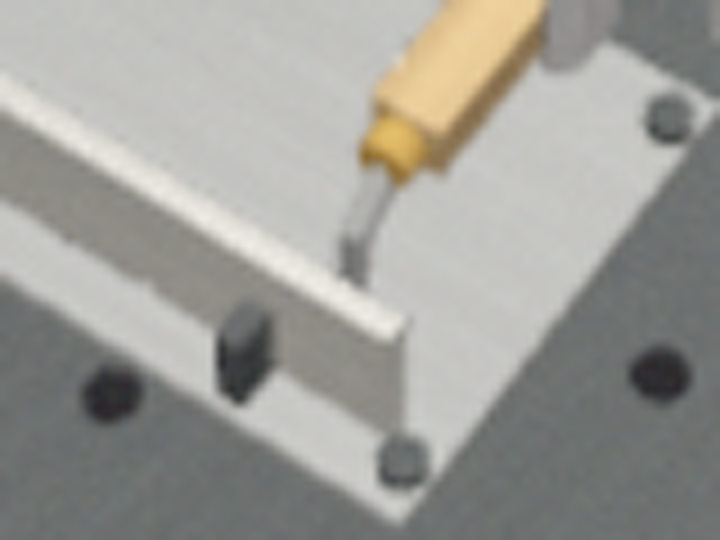

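The picture shows the nib behind the fence (seam side) near its end, at crop (350,275). Now I feel for the plate and the fence gently.

carry_out(moves=[{"delta_pos": [0, -0.005, 0.001], "twist": [0, 0, 0], "hand": 0}, {"delta_pos": [0, -0.01, 0.002], "twist": [0, 0, 0], "hand": 0}, {"delta_pos": [0, -0.015, 0.003], "twist": [0, 0, 0], "hand": 0}, {"delta_pos": [0, -0.018, 0.004], "twist": [0, 0, 0], "hand": 0}, {"delta_pos": [0, -0.018, 0.005], "twist": [0, 0, 0], "hand": 0}, {"delta_pos": [0, -0.018, 0.006], "twist": [0, 0, 0], "hand": 0}, {"delta_pos": [0, -0.018, 0.007], "twist": [0, 0, 0], "hand": 0}, {"delta_pos": [0, -0.018, 0.007], "twist": [0, 0, 0], "hand": 0}, {"delta_pos": [0, -0.018, 0.007], "twist": [0, 0, 0], "hand": 0}, {"delta_pos": [0, -0.018, 0.007], "twist": [0, 0, 0], "hand": 0}])

```text
time_s: 16.3
ee_pos: [0.4674, 0.0761, 0.0862]
ee_rot: [[-0.143, 0.99, 0.0], [0.99, 0.143, 0.0], [0.0, 0.0, -1.0]]
wrist_force: [-0.7, -0.3, -0.6]
width: 0.0216
gripper_force: 30.0
```

carry_out(moves=[{"delta_pos": [0.001, 0, 0], "twist": [0, 0, 0], "hand": 0}, {"delta_pos": [0.002, 0, 0], "twist": [0, 0, 0], "hand": 0}, {"delta_pos": [0.003, 0, 0], "twist": [0, 0, 0], "hand": 0}, {"delta_pos": [0.004, 0, 0], "twist": [0, 0, 0], "hand": 0}, {"delta_pos": [0.005, 0, 0], "twist": [0, 0, 0], "hand": 0}, {"delta_pos": [0.006, 0, 0], "twist": [0, 0, 0], "hand": 0}, {"delta_pos": [0.007, 0, 0], "twist": [0, 0, 0], "hand": 0}, {"delta_pos": [0.007, 0, 0], "twist": [0, 0, 0], "hand": 0}, {"delta_pos": [0.007, 0, 0], "twist": [0, 0, 0], "hand": 0}, {"delta_pos": [0.007, 0, 0], "twist": [0, 0, 0], "hand": 0}])

```text
time_s: 17.3
ee_pos: [0.4673, 0.0772, 0.0862]
ee_rot: [[-0.143, 0.99, 0.0], [0.99, 0.143, 0.0], [0.0, 0.0, -1.0]]
wrist_force: [0.6, 0.2, -1.8]
width: 0.0219
gripper_force: 30.0
```

```bash
python3 - <<'E'
from g import *
show(seam_tcp(.12,0,0),rotdown(98.15))
E
```

```text
t 17.3 p [0.4673 0.0772 0.0862] q [ 0.18  0.34 -0.55  2.14  0.27  0.72 -0.41] F [ 0.6  0.2 -1.8] w 0.0219 gf 30.0
[-0.0072  0.0093  0.0047] [ 0.     -0.      0.0008]
```

carry_out(moves=[{"delta_pos": [0.001, 0, 0.0005], "twist": [0, 0, 0], "hand": 0}, {"delta_pos": [0.002, 0, 0.001], "twist": [0, 0, 0], "hand": 0}, {"delta_pos": [0.003, 0, 0.0015], "twist": [0, 0, 0], "hand": 0}, {"delta_pos": [0.004, 0, 0.002], "twist": [0, 0, 0], "hand": 0}, {"delta_pos": [0.005, 0, 0.0025], "twist": [0, 0, 0], "hand": 0}, {"delta_pos": [0.006, 0, 0.003], "twist": [0, 0, 0], "hand": 0}, {"delta_pos": [0.007, 0, 0.003], "twist": [0, 0, 0], "hand": 0}, {"delta_pos": [0.008, 0, 0.003], "twist": [0, 0, 0], "hand": 0}, {"delta_pos": [0.008, 0, 0.003], "twist": [0, 0, 0], "hand": 0}, {"delta_pos": [0.008, 0, 0.003], "twist": [0, 0, 0], "hand": 0}])

```text
time_s: 18.3
ee_pos: [0.4672, 0.0779, 0.0858]
ee_rot: [[-0.143, 0.99, 0.0], [0.99, 0.143, -0.001], [-0.001, -0.0, -1.0]]
wrist_force: [1.7, -6.6, 2.5]
width: 0.0221
gripper_force: 30.0
```

```bash
python3 - <<'E'
from g import *
show(seam_tcp(.12,0,0),rotdown(98.15))
E
```

```text
t 18.3 p [0.4672 0.0779 0.0858] q [ 0.17  0.34 -0.55  2.15  0.27  0.72 -0.41] F [ 1.7 -6.6  2.5] w 0.0221 gf 30.0
[-0.0119  0.0092  0.0022] [-0.      0.0004  0.0006]
```

Fence felt at about 7 N, which is close to the model. Back off about 1 mm and run the seam.

carry_out(moves=[{"delta_pos": [-0.004, 0, -0.002], "twist": [0, 0, 0], "hand": 0}, {"delta_pos": [-0.008, 0, -0.003], "twist": [0, 0, 0], "hand": 0}, {"delta_pos": [-0.01, 0, -0.004], "twist": [0, 0, 0], "hand": 0}, {"delta_pos": [-0.01, 0, -0.004], "twist": [0, 0, 0], "hand": 0}, {"delta_pos": [-0.01, 0, -0.004], "twist": [0, 0, 0], "hand": 0}, {"delta_pos": [-0.01, 0.01, -0.004], "twist": [0, 0, 0], "hand": 0}, {"delta_pos": [-0.01, 0.03, -0.004], "twist": [0, 0, 0], "hand": 0}, {"delta_pos": [-0.01, 0.05, -0.004], "twist": [0, 0, 0], "hand": 0}, {"delta_pos": [-0.01, 0.07, -0.004], "twist": [0, 0, 0], "hand": 0}, {"delta_pos": [-0.01, 0.09, -0.004], "twist": [0, 0, 0], "hand": 0}])

```text
time_s: 19.3
ee_pos: [0.481, 0.0789, 0.0863]
ee_rot: [[-0.143, 0.99, -0.0], [0.99, 0.143, 0.0], [0.0, -0.0, -1.0]]
wrist_force: [0.7, 0.5, -0.5]
width: 0.0217
gripper_force: 30.0
```

carry_out(moves=[{"delta_pos": [0, 0.02, 0], "twist": [0, 0, 0], "hand": 0}, {"delta_pos": [0, 0.04, 0], "twist": [0, 0, 0], "hand": 0}, {"delta_pos": [0, 0.06, 0], "twist": [0, 0, 0], "hand": 0}, {"delta_pos": [0, 0.08, 0], "twist": [0, 0, 0], "hand": 0}, {"delta_pos": [0, 0.1, 0], "twist": [0, 0, 0], "hand": 0}, {"delta_pos": [0, 0.12, 0], "twist": [0, 0, 0], "hand": 0}, {"delta_pos": [0, 0.14, 0], "twist": [0, 0, 0], "hand": 0}, {"delta_pos": [0, 0.16, 0], "twist": [0, 0, 0], "hand": 0}, {"delta_pos": [0, 0.18, 0], "twist": [0, 0, 0], "hand": 0}, {"delta_pos": [0, 0.2, 0], "twist": [0, 0, 0], "hand": 0}])

```text
time_s: 20.3
ee_pos: [0.5106, 0.0832, 0.0863]
ee_rot: [[-0.143, 0.99, -0.0], [0.99, 0.143, 0.0], [0.0, -0.0, -1.0]]
wrist_force: [0.0, 0.2, -0.9]
width: 0.0214
gripper_force: 30.0
```

carry_out(moves=[{"delta_pos": [0, 0.02, 0], "twist": [0, 0, 0], "hand": 0}, {"delta_pos": [0, 0.04, 0], "twist": [0, 0, 0], "hand": 0}, {"delta_pos": [0, 0.06, 0], "twist": [0, 0, 0], "hand": 0}, {"delta_pos": [0, 0.08, 0], "twist": [0, 0, 0], "hand": 0}, {"delta_pos": [0, 0.1, 0], "twist": [0, 0, 0], "hand": 0}, {"delta_pos": [0, 0.12, 0], "twist": [0, 0, 0], "hand": 0}, {"delta_pos": [0, 0.14, 0], "twist": [0, 0, 0], "hand": 0}, {"delta_pos": [0, 0.16, 0], "twist": [0, 0, 0], "hand": 0}, {"delta_pos": [0, 0.18, 0], "twist": [0, 0, 0], "hand": 0}, {"delta_pos": [0, 0.2, 0], "twist": [0, 0, 0], "hand": 0}])

```text
time_s: 21.3
ee_pos: [0.5403, 0.0874, 0.0864]
ee_rot: [[-0.143, 0.99, 0.0], [0.99, 0.143, 0.0], [0.0, 0.0, -1.0]]
wrist_force: [-0.2, 0.8, -1.0]
width: 0.0218
gripper_force: 30.0
```

```bash
python3 - <<'E'
from g import *
show(seam_tcp(-.12,0,0),rotdown(98.15)); print((ctrl.state()['ee_pos']-J0)@J)
E
```

```text
t 21.3 p [0.5403 0.0874 0.0864] q [ 0.15  0.44 -0.52  1.99  0.3   0.79 -0.41] F [-0.2  0.8 -1. ] w 0.0218 gf 30.0
[-0.0069  1.1177  0.0057] [ 0.     -0.      0.0008]
[-0.03415979  0.04766205  0.08635541]
```

carry_out(moves=[{"delta_pos": [0, 0.02, 0.001], "twist": [0, 0, 0], "hand": 0}, {"delta_pos": [0, 0.04, 0.001], "twist": [0, 0, 0], "hand": 0}, {"delta_pos": [0, 0.06, 0.001], "twist": [0, 0, 0], "hand": 0}, {"delta_pos": [0, 0.08, 0.001], "twist": [0, 0, 0], "hand": 0}, {"delta_pos": [0, 0.1, 0.001], "twist": [0, 0, 0], "hand": 0}, {"delta_pos": [0, 0.12, 0.001], "twist": [0, 0, 0], "hand": 0}, {"delta_pos": [0, 0.14, 0.001], "twist": [0, 0, 0], "hand": 0}, {"delta_pos": [0, 0.16, 0.001], "twist": [0, 0, 0], "hand": 0}, {"delta_pos": [0, 0.18, 0.001], "twist": [0, 0, 0], "hand": 0}, {"delta_pos": [0, 0.2, 0.001], "twist": [0, 0, 0], "hand": 0}])

```text
time_s: 22.3
ee_pos: [0.5699, 0.0917, 0.0862]
ee_rot: [[-0.143, 0.99, -0.0], [0.99, 0.143, 0.0], [0.0, -0.0, -1.0]]
wrist_force: [-0.0, -0.4, -1.1]
width: 0.0221
gripper_force: 30.0
```

carry_out(moves=[{"delta_pos": [0, 0.02, 0], "twist": [0, 0, 0], "hand": 0}, {"delta_pos": [0, 0.04, 0], "twist": [0, 0, 0], "hand": 0}, {"delta_pos": [0, 0.06, 0], "twist": [0, 0, 0], "hand": 0}, {"delta_pos": [0, 0.08, 0], "twist": [0, 0, 0], "hand": 0}, {"delta_pos": [0, 0.1, 0], "twist": [0, 0, 0], "hand": 0}, {"delta_pos": [0, 0.12, 0], "twist": [0, 0, 0], "hand": 0}, {"delta_pos": [0, 0.14, 0], "twist": [0, 0, 0], "hand": 0}, {"delta_pos": [0, 0.16, 0], "twist": [0, 0, 0], "hand": 0}, {"delta_pos": [0, 0.18, 0], "twist": [0, 0, 0], "hand": 0}, {"delta_pos": [0, 0.2, 0], "twist": [0, 0, 0], "hand": 0}])

```text
time_s: 23.3
ee_pos: [0.5997, 0.096, 0.0862]
ee_rot: [[-0.143, 0.99, 0.0], [0.99, 0.143, 0.0], [0.0, 0.0, -1.0]]
wrist_force: [-0.1, 0.3, -0.1]
width: 0.0218
gripper_force: 30.0
```

carry_out(moves=[{"delta_pos": [0, 0.02, 0], "twist": [0, 0, 0], "hand": 0}, {"delta_pos": [0, 0.04, 0], "twist": [0, 0, 0], "hand": 0}, {"delta_pos": [0, 0.06, 0], "twist": [0, 0, 0], "hand": 0}, {"delta_pos": [0, 0.08, 0], "twist": [0, 0, 0], "hand": 0}, {"delta_pos": [0, 0.1, 0], "twist": [0, 0, 0], "hand": 0}, {"delta_pos": [0, 0.12, 0], "twist": [0, 0, 0], "hand": 0}, {"delta_pos": [0, 0.14, 0], "twist": [0, 0, 0], "hand": 0}, {"delta_pos": [0, 0.16, 0], "twist": [0, 0, 0], "hand": 0}, {"delta_pos": [0, 0.18, 0], "twist": [0, 0, 0], "hand": 0}, {"delta_pos": [0, 0.2, 0], "twist": [0, 0, 0], "hand": 0}])

```text
time_s: 24.3
ee_pos: [0.6293, 0.1003, 0.0862]
ee_rot: [[-0.143, 0.99, -0.0], [0.99, 0.143, 0.0], [0.0, -0.0, -1.0]]
wrist_force: [0.6, 0.2, -0.2]
width: 0.022
gripper_force: 30.0
```

```bash
python3 - <<'E'
from g import *
from plant import optics
show(seam_tcp(-.12,0,0),rotdown(98.15)); print((ctrl.state()['ee_pos']-J0)@J)
E
```

```text
t 24.3 p [0.6293 0.1003 0.0862] q [ 0.11  0.56 -0.49  1.78  0.33  0.88 -0.39] F [ 0.6  0.2 -0.2] w 0.022 gf 30.0
[-0.0069  0.5178  0.0046] [-0.     -0.      0.0007]
[-0.03405327 -0.04232496  0.08618924]
```

carry_out(moves=[{"delta_pos": [0, 0.02, 0], "twist": [0, 0, 0], "hand": 0}, {"delta_pos": [0, 0.04, 0], "twist": [0, 0, 0], "hand": 0}, {"delta_pos": [0, 0.06, 0], "twist": [0, 0, 0], "hand": 0}, {"delta_pos": [0, 0.08, 0], "twist": [0, 0, 0], "hand": 0}, {"delta_pos": [0, 0.1, 0], "twist": [0, 0, 0], "hand": 0}, {"delta_pos": [0, 0.12, 0], "twist": [0, 0, 0], "hand": 0}, {"delta_pos": [0, 0.14, 0], "twist": [0, 0, 0], "hand": 0}, {"delta_pos": [0, 0.16, 0], "twist": [0, 0, 0], "hand": 0}, {"delta_pos": [0, 0.18, 0], "twist": [0, 0, 0], "hand": 0}, {"delta_pos": [0, 0.2, 0], "twist": [0, 0, 0], "hand": 0}])

```text
time_s: 25.3
ee_pos: [0.6591, 0.1046, 0.0862]
ee_rot: [[-0.143, 0.99, 0.0], [0.99, 0.143, 0.0], [0.0, 0.0, -1.0]]
wrist_force: [0.1, -0.4, -1.6]
width: 0.0221
gripper_force: 30.0
```

carry_out(moves=[{"delta_pos": [0, 0.02, 0], "twist": [0, 0, 0], "hand": 0}, {"delta_pos": [0, 0.04, 0], "twist": [0, 0, 0], "hand": 0}, {"delta_pos": [0, 0.06, 0], "twist": [0, 0, 0], "hand": 0}, {"delta_pos": [0, 0.08, 0], "twist": [0, 0, 0], "hand": 0}, {"delta_pos": [0, 0.1, 0], "twist": [0, 0, 0], "hand": 0}, {"delta_pos": [0, 0.12, 0], "twist": [0, 0, 0], "hand": 0}, {"delta_pos": [0, 0.14, 0], "twist": [0, 0, 0], "hand": 0}, {"delta_pos": [0, 0.16, 0], "twist": [0, 0, 0], "hand": 0}, {"delta_pos": [0, 0.18, 0], "twist": [0, 0, 0], "hand": 0}, {"delta_pos": [0, 0.2, 0], "twist": [0, 0, 0], "hand": 0}])

```text
time_s: 26.3
ee_pos: [0.6888, 0.1089, 0.0862]
ee_rot: [[-0.143, 0.99, 0.0], [0.99, 0.143, 0.0], [0.0, 0.0, -1.0]]
wrist_force: [0.4, -0.5, -0.7]
width: 0.0221
gripper_force: 30.0
```

carry_out(moves=[{"delta_pos": [0, 0.02, 0], "twist": [0, 0, 0], "hand": 0}, {"delta_pos": [0, 0.04, 0], "twist": [0, 0, 0], "hand": 0}, {"delta_pos": [0, 0.06, 0], "twist": [0, 0, 0], "hand": 0}, {"delta_pos": [0, 0.08, 0], "twist": [0, 0, 0], "hand": 0}, {"delta_pos": [0, 0.1, 0], "twist": [0, 0, 0], "hand": 0}, {"delta_pos": [0, 0.12, 0], "twist": [0, 0, 0], "hand": 0}, {"delta_pos": [0, 0.135, 0], "twist": [0, 0, 0], "hand": 0}, {"delta_pos": [0, 0.135, 0], "twist": [0, 0, 0], "hand": 0}, {"delta_pos": [0, 0.135, 0], "twist": [0, 0, 0], "hand": 0}, {"delta_pos": [0, 0.135, 0], "twist": [0, 0, 0], "hand": 0}])

```text
time_s: 27.3
ee_pos: [0.7084, 0.1117, 0.0862]
ee_rot: [[-0.143, 0.99, -0.0], [0.99, 0.143, 0.0], [0.0, -0.0, -1.0]]
wrist_force: [0.5, -0.0, -1.6]
width: 0.0218
gripper_force: 30.0
```

carry_out(moves=[{"delta_pos": [-0.01, 0, -0.05], "twist": [0, 0, 0], "hand": 0}, {"delta_pos": [-0.02, 0, -0.15], "twist": [0, 0, 0], "hand": 0}, {"delta_pos": [-0.02, 0, -0.25], "twist": [0, 0, 0], "hand": 0}, {"delta_pos": [-0.02, 0, -0.35], "twist": [0, 0, 0], "hand": 0}, {"delta_pos": [-0.02, 0, -0.45], "twist": [0, 0, 0], "hand": 0}, {"delta_pos": [-0.02, 0, -0.55], "twist": [0, 0, 0], "hand": 0}, {"delta_pos": [-0.02, 0, -0.65], "twist": [0, 0, 0], "hand": 0}, {"delta_pos": [-0.02, 0, -0.75], "twist": [0, 0, 0], "hand": 0}, {"delta_pos": [-0.02, 0, -0.85], "twist": [0, 0, 0], "hand": 0}, {"delta_pos": [-0.02, 0, -0.95], "twist": [0, 0, 0], "hand": 0}])

```text
time_s: 28.3
ee_pos: [0.7089, 0.1088, 0.23]
ee_rot: [[-0.143, 0.99, -0.0], [0.99, 0.143, 0.0], [0.0, -0.0, -1.0]]
wrist_force: [0.1, -0.4, -1.2]
width: 0.0219
gripper_force: 30.0
```

```bash
python3 g.py .4528 .4035 .23 42.6
```

```text
t 28.3 p [0.7089 0.1088 0.23  ] q [ 0.1   0.54 -0.51  1.47  0.27  1.2  -0.3 ] F [ 0.1 -0.4 -1.2] w 0.0219 gf 30.0
[ 2.1888e+00 -1.4090e+00 -1.0000e-04] [-0.     -0.      0.6472]
```

carry_out(moves=[{"delta_pos": [0.1, -0.06, 0], "twist": [0, 0, 0], "hand": 0}, {"delta_pos": [0.2, -0.12, 0], "twist": [0, 0, 0], "hand": 0}, {"delta_pos": [0.3, -0.18, 0], "twist": [0, 0, 0], "hand": 0}, {"delta_pos": [0.4, -0.25, 0], "twist": [0, 0, 0], "hand": 0}, {"delta_pos": [0.5, -0.32, 0], "twist": [0, 0, 0], "hand": 0}, {"delta_pos": [0.6, -0.39, 0], "twist": [0, 0, 0], "hand": 0}, {"delta_pos": [0.7, -0.46, 0], "twist": [0, 0, 0], "hand": 0}, {"delta_pos": [0.8, -0.52, 0], "twist": [0, 0, 0], "hand": 0}, {"delta_pos": [0.9, -0.58, 0], "twist": [0, 0, 0], "hand": 0}, {"delta_pos": [1, -0.64, 0], "twist": [0, 0, 0], "hand": 0}])

```text
time_s: 29.3
ee_pos: [0.5916, 0.2446, 0.2288]
ee_rot: [[-0.143, 0.99, 0.0], [0.99, 0.143, 0.0], [0.0, 0.0, -1.0]]
wrist_force: [-0.1, 0.4, -0.6]
width: 0.0217
gripper_force: 30.0
```

carry_out(moves=[{"delta_pos": [0.1, -0.06, 0], "twist": [0, 0, 0.06], "hand": 0}, {"delta_pos": [0.2, -0.12, 0], "twist": [0, 0, 0.12], "hand": 0}, {"delta_pos": [0.3, -0.18, 0], "twist": [0, 0, 0.18], "hand": 0}, {"delta_pos": [0.4, -0.25, 0], "twist": [0, 0, 0.25], "hand": 0}, {"delta_pos": [0.5, -0.32, 0], "twist": [0, 0, 0.32], "hand": 0}, {"delta_pos": [0.6, -0.39, 0], "twist": [0, 0, 0.39], "hand": 0}, {"delta_pos": [0.7, -0.46, 0], "twist": [0, 0, 0.46], "hand": 0}, {"delta_pos": [0.8, -0.52, 0], "twist": [0, 0, 0.53], "hand": 0}, {"delta_pos": [0.9, -0.58, 0], "twist": [0, 0, 0.59], "hand": 0}, {"delta_pos": [1, -0.64, 0], "twist": [0, 0, 0.647], "hand": 0}])

```text
time_s: 30.3
ee_pos: [0.475, 0.3792, 0.2287]
ee_rot: [[0.738, 0.674, 0.0], [0.674, -0.738, 0.0], [0.0, -0.0, -1.0]]
wrist_force: [0.9, -0.3, -0.7]
width: 0.0221
gripper_force: 30.0
```

```bash
python3 g.py .4528 .4035 .11 42.6
```

```text
t 30.3 p [0.475  0.3792 0.2287] q [-0.42  0.35 -0.45  1.74  0.17  1.09 -1.76] F [ 0.9 -0.3 -0.7] w 0.0221 gf 30.0
[-5.000e-04 -2.194e-01  7.916e-01] [-0.     -0.0001 -0.0024]
```

carry_out(moves=[{"delta_pos": [0, -0.08, 0], "twist": [0, 0, -0.002], "hand": 0}, {"delta_pos": [0, -0.16, 0], "twist": [0, 0, -0.002], "hand": 0}, {"delta_pos": [0, -0.22, 0.05], "twist": [0, 0, -0.002], "hand": 0}, {"delta_pos": [0, -0.22, 0.15], "twist": [0, 0, -0.002], "hand": 0}, {"delta_pos": [0, -0.22, 0.27], "twist": [0, 0, -0.002], "hand": 0}, {"delta_pos": [0, -0.22, 0.39], "twist": [0, 0, -0.002], "hand": 0}, {"delta_pos": [0, -0.22, 0.51], "twist": [0, 0, -0.002], "hand": 0}, {"delta_pos": [0, -0.22, 0.63], "twist": [0, 0, -0.002], "hand": 0}, {"delta_pos": [0, -0.22, 0.72], "twist": [0, 0, -0.002], "hand": 0}, {"delta_pos": [0, -0.22, 0.75], "twist": [0, 0, -0.002], "hand": 0}])

```text
time_s: 31.3
ee_pos: [0.4534, 0.4013, 0.114]
ee_rot: [[0.734, 0.679, -0.002], [0.679, -0.734, -0.002], [-0.003, -0.0, -1.0]]
wrist_force: [0.3, 0.2, -1.3]
width: 0.0217
gripper_force: 30.0
```

```bash
python3 g.py .4528 .4035 .0925 42.6
```

```text
t 31.3 p [0.4534 0.4013 0.114 ] q [-0.49  0.47 -0.43  1.84  0.25  0.88 -1.87] F [ 0.3  0.2 -1.3] w 0.0217 gf 30.0
[ 0.0074 -0.0131  0.1431] [-0.      0.0018  0.002 ]
```

carry_out(moves=[{"delta_pos": [0.004, -0.005, 0], "twist": [0, 0, 0.001], "hand": 0}, {"delta_pos": [0.004, -0.006, 0.02], "twist": [0, 0, 0.001], "hand": 0}, {"delta_pos": [0.004, -0.006, 0.04], "twist": [0, 0, 0.001], "hand": 0}, {"delta_pos": [0.004, -0.006, 0.06], "twist": [0, 0, 0.001], "hand": 0}, {"delta_pos": [0.004, -0.006, 0.08], "twist": [0, 0, 0.001], "hand": 0}, {"delta_pos": [0.004, -0.006, 0.1], "twist": [0, 0, 0.001], "hand": 0}, {"delta_pos": [0.004, -0.006, 0.12], "twist": [0, 0, 0.001], "hand": 0}, {"delta_pos": [0.004, -0.006, 0.13], "twist": [0, 0, 0.001], "hand": 0}, {"delta_pos": [0.004, -0.006, 0.138], "twist": [0, 0, 0.001], "hand": 0}, {"delta_pos": [0.004, -0.006, 0.138], "twist": [0, 0, 0.001], "hand": 0}])

```text
time_s: 32.3
ee_pos: [0.4535, 0.4036, 0.0954]
ee_rot: [[0.735, 0.678, -0.0], [0.678, -0.735, -0.0], [-0.0, -0.0, -1.0]]
wrist_force: [0.8, -0.1, -0.5]
width: 0.0213
gripper_force: 30.0
```

```bash
python3 g.py .4528 .4035 .0925 42.6
```

```text
t 32.3 p [0.4535 0.4036 0.0954] q [-0.5   0.5  -0.43  1.85  0.26  0.85 -1.89] F [ 0.8 -0.1 -0.5] w 0.0213 gf 30.0
[-0.0037 -0.0028  0.0193] [-0.      0.0001  0.0012]
```

carry_out(moves=[{"delta_pos": [-0.003, -0.002, 0.007], "twist": [0, 0, 0.001], "hand": 0}, {"delta_pos": [-0.003, -0.002, 0.014], "twist": [0, 0, 0.001], "hand": 0}, {"delta_pos": [-0.003, -0.002, 0.018], "twist": [0, 0, 0.001], "hand": 0}, {"delta_pos": [-0.003, -0.002, 0.018], "twist": [0, 0, 0.001], "hand": 0}, {"delta_pos": [-0.003, -0.002, 0.018], "twist": [0, 0, 0.001], "hand": 0.3}, {"delta_pos": [-0.003, -0.002, 0.018], "twist": [0, 0, 0.001], "hand": 0.5}, {"delta_pos": [-0.003, -0.002, 0.018], "twist": [0, 0, 0.001], "hand": 0.7}, {"delta_pos": [-0.003, -0.002, 0.018], "twist": [0, 0, 0.001], "hand": 1}, {"delta_pos": [-0.003, -0.002, 0.018], "twist": [0, 0, 0.001], "hand": 1}, {"delta_pos": [-0.003, -0.002, 0.018], "twist": [0, 0, 0.001], "hand": 1}])

```text
time_s: 33.3
ee_pos: [0.453, 0.4035, 0.0928]
ee_rot: [[0.736, 0.677, 0.0], [0.677, -0.736, 0.0], [0.0, -0.0, -1.0]]
wrist_force: [0.2, 0.0, -0.2]
width: 0.0646
gripper_force: 0.0
```

carry_out(moves=[{"delta_pos": [0, 0, 0], "twist": [0, 0, 0], "hand": 1}, {"delta_pos": [0, 0, -0.05], "twist": [0, 0, 0], "hand": 1}, {"delta_pos": [0, 0, -0.15], "twist": [0, 0, 0], "hand": 1}, {"delta_pos": [0, 0, -0.27], "twist": [0, 0, 0], "hand": 1}, {"delta_pos": [0, 0, -0.4], "twist": [0, 0, 0], "hand": 1}, {"delta_pos": [0, 0, -0.53], "twist": [0, 0, 0], "hand": 1}, {"delta_pos": [0, 0, -0.66], "twist": [0, 0, 0], "hand": 1}, {"delta_pos": [0, 0, -0.79], "twist": [0, 0, 0], "hand": 1}, {"delta_pos": [0, 0, -0.92], "twist": [0, 0, 0], "hand": 1}, {"delta_pos": [0, 0, -1], "twist": [0, 0, 0], "hand": 1}])

```text
time_s: 34.3
ee_pos: [0.4532, 0.404, 0.2457]
ee_rot: [[0.736, 0.677, 0.002], [0.677, -0.736, 0.002], [0.003, -0.0, -1.0]]
wrist_force: [-0.0, 0.2, 0.1]
width: 0.0942
gripper_force: 0.0
```

```bash
python3 g.py .6 .1 .35 42.6; python3 - <<'E'
from h import *
from plant import optics
import pickle
ims=[]
d=optics.snapshot('side'); pickle.dump(d,open('side3.pkl','wb')); ims.append(cv2.resize(d['img'][375:450,165:260,::-1],(760,600),interpolation=cv2.INTER_CUBIC))
cv2.imwrite('pics/home.png',ims[0])
E
```

```text
t 34.3 p [0.4532 0.404  0.2457] q [-0.46  0.34 -0.47  1.72  0.17  1.12 -1.81] F [-0.   0.2  0.1] w 0.0942 gf 0.0
[-0.6503  2.1537 -0.6973] [-0.     -0.0018  0.0002]
```

View pics/home.png

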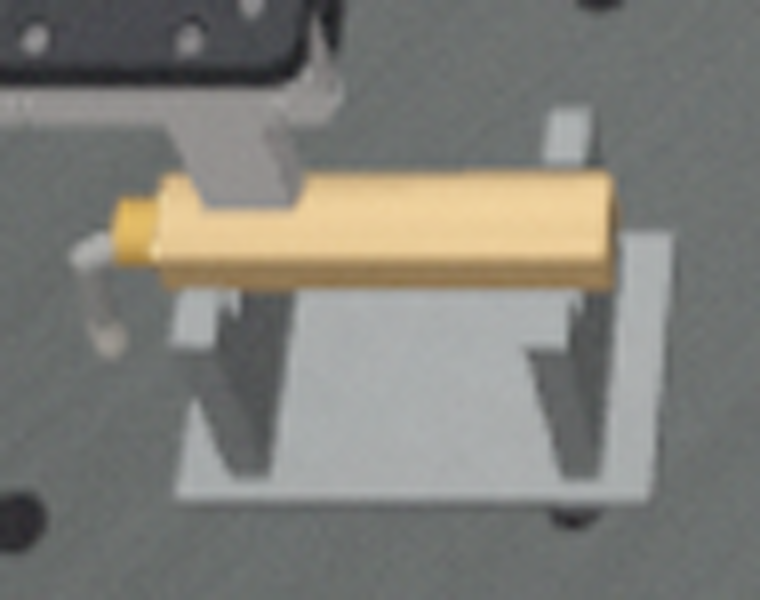

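The marker lies home again, at the same pixels as at the start. To plan the tilted flat moves within joint ranges, I fit a kinematic model to the logged poses.

```bash
cat > kin.py <<'E'
import numpy as np, itertools
from scipy.optimize import least_squares
from scipy.spatial.transform import Rotation as R
LIM=np.array([[-2.85,2.85],[-.5,2.14],[-1.23,1.37],[.21,2.46],[-1.02,4.16],[.16,2.05],[-2.73,2.73]])
def rz(a): return R.from_euler('z',a).as_matrix()
def ry(a): return R.from_euler('y',a).as_matrix()
def fk(q,L,sg,full=False):
    # L: h2, x4,l24, x6,l46, x7,l67, gamma  ; sg: signs of joints 1,3,5,7
    q=np.array(q); p=np.zeros(3); P=[]
    M=rz(sg[0]*q[0]); p=p+M@[0,0,L[0]]; M=M@ry(q[1])@rz(sg[1]*q[2]); P.append(p)
    p=p+M@[L[1],0,L[2]]; P.append(p); M=M@ry(q[3]); p=p+M@[L[3],0,0]; M=M@rz(sg[2]*q[4])
    p=p+M@[L[8],0,L[4]]; P.append(p); M=M@ry(q[5]); p=p+M@[L[5],0,L[6]]; M=M@rz(sg[3]*q[6]+L[7])
    return (p,M,P) if full else (p,M)
E
cat > fit.py <<'E'
from kin import *
from plant import ctrl
import pickle
from h import rotdown
D=[([1.115,.426,.074,1.606,-.034,1.111,-.067],[.203,-.6433,.2268],17.5),
([-.09,.21,-.45,1.75,.10,1.20,-1.83],[.5246,.1968,.3025],17.5),
([-.25,.26,-.58,1.70,.15,1.22,-1.69],[.4736,.338,.3025],42.8),
([-.42,.52,-.54,1.85,.34,.86,-1.95],[.4528,.4035,.0925],42.6),
([-.37,.37,-.59,1.73,.23,1.11,-1.86],[.4531,.4038,.2293],42.6),
([.25,.19,-.59,2.06,.14,.92,-.27],[.4681,.0722,.1833],98.5),
([.18,.34,-.55,2.14,.27,.73,-.40],[.4701,.0765,.0873],98.2),
([.15,.44,-.52,1.99,.30,.79,-.41],[.5403,.0874,.0864],98.2),
([.11,.56,-.49,1.78,.33,.88,-.39],[.6293,.1003,.0862],98.2),
([.10,.54,-.51,1.47,.27,1.20,-.30],[.7089,.1088,.23],98.2),
([-.49,.47,-.43,1.84,.25,.88,-1.87],[.4534,.4013,.114],42.8)]
s=ctrl.state(); D.append((s['joint_positions'],s['ee_pos'],np.degrees(np.arctan2(s['ee_rot'][1][0],s['ee_rot'][0][0]))))
best=None
for sg in itertools.product((1,-1),repeat=4):
  for g in (0,np.pi/2,np.pi,-np.pi/2):
    def res(L):
        r=[]
        for q,p,a in D:
            pp,M=fk(q,L,sg); r+=list((pp-p)/.005)+list((M-rotdown(a)).ravel()/.02)
        return r
    o=least_squares(res,[.35,0,.35,0,.35,0,.3,g,0],loss='soft_l1',max_nfev=60)
    if best is None or o.cost<best[0]: best=(o.cost,sg,o.x)
print(best); L,sg=best[2],best[1]
for q,p,a in D: pp,M=fk(q,L,sg); print(np.round((pp-p)*1e3,1),round(np.degrees(np.linalg.norm(R.from_matrix(M.T@rotdown(a)).as_rotvec())),2))
pickle.dump((L,sg),open('kin.pkl','wb'))
E
python3 fit.py
```

```text
(np.float64(50.51851674125224), (-1, -1, -1, -1), array([ 1.11733491, -0.01761601,  0.55736615, -0.21632567,  0.49193155,
        0.00197882,  1.18907911,  1.56986065,  0.21527539]))
[59.4 45.2 -1.3] 0.1
[-21.1  31.5  -2.4] 0.33
[-18.4  20.2   0.7] 0.36
[14.1  0.4 -1. ] 0.36
[-4.   2.3  1.2] 0.18
[-0.8 20.7 -0.7] 0.57
[-1.2 -5.2 -0.7] 0.43
[-1.  -6.9 -0.8] 0.57
[ 11.2 -11.4   2.3] 0.3
[-1.7  3.7  0.6] 0.32
[2.4 2.4 2.3] 0.48
[-19.8  12.8  -0.2] 0.24
```

```bash
python3 - <<'E'
s=open('kin.py').read()
s=s.replace("[0,0,L[0]]","[L[9],L[10],L[0]]").replace("[L[1],0,L[2]]","[L[1],L[11],L[2]]").replace("[L[8],0,L[4]]","[L[8],L[12],L[4]]").replace("[L[5],0,L[6]]","[L[5],L[13],L[6]]")
open('kin.py','w').write(s)
f=open('fit.py').read().replace("g,0],","g,0,0,0,0,0,0],").replace("itertools.product((1,-1),repeat=4)","[(-1,-1,-1,-1)]").replace("(0,np.pi/2,np.pi,-np.pi/2)","(np.pi/2,)").replace("for q,p,a in D:\n            pp","r+=list(np.array(L)[[1,3,5,8,9,10,11,12,13]]/.3)+list((np.array(L)[[0,2,4,6]]-.3)/.5)\n        for q,p,a in D:\n            pp")
open('fit.py','w').write(f)
E
python3 fit.py
```

```text
(np.float64(2.6069527868505524), (-1, -1, -1, -1), array([ 6.51723264e-02, -4.44334457e-03,  5.54112849e-01, -7.76545508e-04,
        4.93153137e-01, -4.65450221e-03,  1.28118537e-01,  1.56986065e+00,
       -1.03663762e-03, -1.37431702e-03, -2.73561972e-02, -3.65802479e-02,
       -3.32764120e-04, -3.32788925e-04]))
[-0.2  0.   0.5] 0.1
[ 0.1  1.7 -1.3] 0.33
[-1.3 -0.1  1. ] 0.36
[-1.4  2.2 -0.6] 0.36
[-0.1  0.4  0.8] 0.18
[ 1.3 -1.3  0.4] 0.57
[-0.8 -0.3 -0.5] 0.43
[-1.  -1.4 -1. ] 0.57
[ 1.5 -0.7  1.8] 0.3
[-1.   1.6 -0.8] 0.32
[ 3.5 -1.2  0.8] 0.48
[-1.  -0.5 -0.9] 0.24
```

carry_out(moves=[{"delta_pos": [-0.03, 0.1, -0.06], "twist": [0, 0, 0], "hand": 1}, {"delta_pos": [-0.06, 0.2, -0.12], "twist": [0, 0, 0], "hand": 1}, {"delta_pos": [-0.09, 0.3, -0.18], "twist": [0, 0, 0], "hand": 1}, {"delta_pos": [-0.12, 0.4, -0.24], "twist": [0, 0, 0], "hand": 1}, {"delta_pos": [-0.15, 0.5, -0.3], "twist": [0, 0, 0], "hand": 1}, {"delta_pos": [-0.18, 0.6, -0.36], "twist": [0, 0, 0], "hand": 1}, {"delta_pos": [-0.21, 0.7, -0.42], "twist": [0, 0, 0], "hand": 1}, {"delta_pos": [-0.24, 0.8, -0.48], "twist": [0, 0, 0], "hand": 1}, {"delta_pos": [-0.28, 0.9, -0.54], "twist": [0, 0, 0], "hand": 1}, {"delta_pos": [-0.32, 1, -0.6], "twist": [0, 0, 0], "hand": 1}])

```text
time_s: 35.35
ee_pos: [0.5192, 0.2599, 0.333]
ee_rot: [[0.736, 0.677, -0.0], [0.677, -0.736, -0.0], [-0.0, -0.0, -1.0]]
wrist_force: [1.3, 0.3, 1.1]
width: 0.0942
gripper_force: 0.0
```

carry_out(moves=[{"delta_pos": [-0.03, 0.1, 0], "twist": [0.03, 0.03, 0], "hand": 1}, {"delta_pos": [-0.06, 0.2, 0], "twist": [0.06, 0.06, 0], "hand": 1}, {"delta_pos": [-0.09, 0.3, 0], "twist": [0.09, 0.09, 0], "hand": 1}, {"delta_pos": [-0.12, 0.4, 0], "twist": [0.12, 0.12, 0], "hand": 1}, {"delta_pos": [-0.15, 0.5, 0], "twist": [0.15, 0.15, 0], "hand": 1}, {"delta_pos": [-0.18, 0.6, 0], "twist": [0.18, 0.18, 0], "hand": 1}, {"delta_pos": [-0.21, 0.7, 0], "twist": [0.2, 0.2, 0], "hand": 1}, {"delta_pos": [-0.24, 0.8, 0], "twist": [0.2, 0.2, 0], "hand": 1}, {"delta_pos": [-0.28, 0.9, 0], "twist": [0.2, 0.2, 0], "hand": 1}, {"delta_pos": [-0.32, 1, 0], "twist": [0.2, 0.2, 0], "hand": 1}])

```text
time_s: 36.35
ee_pos: [0.5858, 0.1173, 0.333]
ee_rot: [[0.733, 0.68, 0.017], [0.616, -0.673, 0.411], [0.291, -0.29, -0.912]]
wrist_force: [0.4, -0.1, 0.2]
width: 0.094
gripper_force: 0.0
```

```bash
python3 - <<'E'
f=open('fit.py').read()
f=f.replace("D.append((s['joint_positions'],s['ee_pos'],np.degrees(np.arctan2(s['ee_rot'][1][0],s['ee_rot'][0][0]))))","D.append((s['joint_positions'],s['ee_pos'],np.array(s['ee_rot'])))").replace("from h import rotdown","import h\nrotdown=lambda a: a if isinstance(a,np.ndarray) else h.rotdown(a)")
open('fit.py','w').write(f)
E
python3 fit.py
cat > plan.py <<'E'
from kin import *
import pickle
L,sg=pickle.load(open('kin.pkl','rb'))
def ik(p,M,q0,soft=.02):
    lo,hi=LIM[:,0]+.08,LIM[:,1]-.08
    def f(q):
        pp,RR=fk(q,L,sg); return np.r_[(pp-p)*10,R.from_matrix(RR.T@M).as_rotvec()*3,soft*(q-q0)]
    o=least_squares(f,np.clip(q0,lo+.01,hi-.01),bounds=(lo,hi)); pp,RR=fk(o.x,L,sg)
    return o.x,np.linalg.norm(pp-p),np.linalg.norm(R.from_matrix(RR.T@M).as_rotvec())
E
cat > opt.py <<'E'
from plan import *
from h import *
from plant import ctrl
q0=np.array(ctrl.state()['joint_positions']); Z=np.array([0,0,1.]); F=J[:,0]
def fr(tz,ty): tz=tz/np.linalg.norm(tz); return np.c_[np.cross(ty,tz),ty,tz]
def test(name,p,M):
    best=min((ik(p,M,q) for q in [q0]+[np.random.default_rng(k).uniform(LIM[:,0],LIM[:,1]) for k in range(6)]),key=lambda r:(round(r[1],2)+round(r[2],2),np.abs(r[0]-q0).max()))
    q,e,a=best; P=fk(q,L,sg,True)[2]; print(name,'err',round(e,3),round(a,3),np.round(q,2),'wrist z',P[2].round(2))
import sys
A=(np.array([.463,-.168]),1.92+90); B=(np.array([.519,-.3356]),63.43)
for th in (30,45,60):
    c,s=np.cos(np.radians(th)),np.sin(np.radians(th))
    for sy in (1,-1):
        for y in (-.06,.06): test(f'place th{th} sy{sy} y{y}',jig(.043,y,.055)-.003*(c*F-s*Z),fr(c*F-s*Z,-sy*J[:,1]))
        for n,(p,az) in(('A',A),('B',B)):
            for su in(1,-1):
                U=su*np.array([np.cos(np.radians(az)),np.sin(np.radians(az)),0]); tz=-c*Z-s*U; w=np.cross(-Z,U)
                test(f'pick{n} th{th} sy{sy} U{su}',np.r_[p,.012]-.003*tz,fr(tz,sy*w))
E
python3 opt.py
```

```text
(np.float64(2.8186704749834437), (-1, -1, -1, -1), array([ 2.76432880e-01, -5.23504765e-03,  5.54132819e-01, -7.53144411e-03,
        4.91091212e-01, -8.85034282e-03,  3.41984605e-01,  1.56986067e+00,
        4.06090207e-03, -3.57597150e-03, -2.94738940e-02, -3.71738815e-02,
        1.07232984e-03,  1.07233821e-03]))
[ 0.1 -0.2  0.7] 0.1
[-0.1  1.8 -1.6] 0.33
[-1.7  0.6  0.7] 0.36
[-1.3  2.8 -0.7] 0.36
[-0.3 -0.4  0.5] 0.18
[ 2.6 -1.2  0.4] 0.57
[-1.4 -0.9 -0.5] 0.43
[-2.  -1.3 -1. ] 0.57
[ 2.  -0.9  1.7] 0.3
[-1.4  1.6 -1.1] 0.32
[ 4.3 -1.   0.8] 0.48
[-0.9 -0.1 -0. ] 0.05
place th30 sy1 y-0.06 err 0.0 0.0 [ 0.75  1.16 -1.05  1.68 -0.13  0.87  0.26] wrist z [ 0.67 -0.12  0.23]
place th30 sy1 y0.06 err 0.0 0.0 [ 0.93  1.13 -1.12  1.95 -0.1   0.76  0.27] wrist z [ 0.55 -0.13  0.23]
pickA th30 sy1 U1 err 0.0 0.0 [-0.31  0.51  0.19  2.26  0.82  0.6  -0.84] wrist z [ 0.45 -0.    0.31]
pickA th30 sy1 U-1 err 0.0 0.0 [ 0.14  0.68  0.49  2.01 -0.85  1.07 -1.89] wrist z [ 0.46 -0.33  0.31]
pickB th30 sy1 U1 err 0.0 0.0 [ 0.11  0.66  0.11  1.89  0.6   0.84 -0.73] wrist z [ 0.59 -0.18  0.31]
p
[... 2505 characters left out ...]
0 0.0 [ 0.9   0.95  0.02  1.64 -0.94  1.35 -2.07] wrist z [ 0.38 -0.6   0.19]
place th60 sy-1 y-0.06 err 0.0 0.0 [-0.31  0.66  0.27  1.8  -0.89  0.96 -2.47] wrist z [0.65 0.01 0.36]
place th60 sy-1 y0.06 err 0.0 0.0 [-0.33  0.52  0.27  2.08 -0.94  0.86 -2.34] wrist z [ 0.53 -0.    0.36]
pickA th60 sy-1 U1 err 0.0 0.003 [-1.33  1.66  1.29  2.26 -0.94  0.65 -2.65] wrist z [0.44 0.13 0.18]
pickA th60 sy-1 U-1 err 0.0 0.0 [ 1.28  1.11 -0.86  1.73 -0.09  1.2   0.61] wrist z [ 0.47 -0.46  0.19]
pickB th60 sy-1 U1 err 0.0 0.0 [ 0.3   0.93 -0.41  1.76  1.14  1.54  1.89] wrist z [ 0.65 -0.07  0.19]
pickB th60 sy-1 U-1 err 0.0 0.0 [ 1.45  1.13 -0.83  1.6  -0.24  1.07  0.53] wrist z [ 0.38 -0.6   0.19]
```

```bash
cat > flats.py <<'E'
from h import *
from plant import optics
import sys
def find():
  for n in('top','side'):
    d=optics.snapshot(n); c=cloud(d); im=d['img'].astype(int)
    L=(c-J0)@J; jigm=(np.abs(L[...,0])<.085)&(np.abs(L[...,1])<.165)
    g=(im.max(2)-im.min(2)<40)&(im.min(2)>100)
    m=((c[...,2]>.009)&(c[...,2]<.02)&g&~jigm&(c[...,0]>.3)&(c[...,0]<.8)&(c[...,1]<.05)&(c[...,1]>-.55)).astype(np.uint8)
    k,lab,st,_=cv2.connectedComponentsWithStats(m)
    for i in range(1,k):
        if st[i,4]>120:
            P=c[lab==i][:,:2].astype(np.float32); r=cv2.minAreaRect(P); w,h=r[1]; az=r[2] if w>h else r[2]+90
            print(n,st[i,4],'c',np.round(r[0],4),'size',np.round(sorted(r[1]),4),'len az',round(az%180,2))
    cv2.imwrite(f'pics/{n}_{sys.argv[1]}.png',d['img'][:,:,::-1])
find()
E
python3 flats.py f1
```

```text
top 842 c [ 0.4836 -0.3145] size [0.0599 0.09  ] len az 63.92
top 614 c [ 0.4632 -0.1784] size [0.0598 0.0694] len az 92.14
side 531 c [ 0.4833 -0.3115] size [0.0642 0.0937] len az 64.34
side 622 c [ 0.463  -0.1658] size [0.0626 0.096 ] len az 91.5
```

Flat B has been knocked to (0.484,-0.3145); A is unchanged. I pick A first, using a 45° tilted grasp.

```bash
cat > fl.py <<'E'
from g import *
Z=np.array([0,0,1.]); S=np.sqrt(.5); F=J[:,0]
def fr(tz,ty): return np.c_[np.cross(ty,tz),ty,tz]
def pick(cx,cy,az,back=0,lift=0):
    U=np.array([np.cos(np.radians(az)),np.sin(np.radians(az)),0]); tz=-S*(Z+U)
    return np.array([cx,cy,0])+.0098*U+Z*(.0237+lift)-back*tz, fr(tz,np.cross(-Z,U))
def place(y,lift=0,gap=0):
    return jig(.0507-.0237-gap,y,.008+.045+.0098+lift), fr(S*(F-Z),-J[:,1])
def go(P):
    s=ctrl.state(); show(*P)
E
python3 -c "
from fl import *
go(pick(.463,-.168,92,.2)); print(pick(.463,-.168,92,.2)[0])"
```

```text
t 36.45 p [0.5864 0.1158 0.3326] q [ 0.19  0.23 -0.3   1.71 -0.38  1.17 -0.79] F [-0.3 -1.1 -1. ] w 0.0941 gf 0.0
[-1.4968  0.3393  0.6398] [-0.3267 -0.7617 -0.5112]
[ 0.45772245 -0.01687076  0.16512136]
```

carry_out(moves=[{"delta_pos": [-0.1, 0.02, 0], "twist": [-0.02, -0.05, -0.03], "hand": 1}, {"delta_pos": [-0.2, 0.04, 0], "twist": [-0.04, -0.1, -0.07], "hand": 1}, {"delta_pos": [-0.3, 0.06, 0], "twist": [-0.065, -0.15, -0.1], "hand": 1}, {"delta_pos": [-0.4, 0.08, 0.02], "twist": [-0.09, -0.2, -0.135], "hand": 1}, {"delta_pos": [-0.5, 0.1, 0.04], "twist": [-0.11, -0.25, -0.17], "hand": 1}, {"delta_pos": [-0.6, 0.13, 0.06], "twist": [-0.13, -0.3, -0.2], "hand": 1}, {"delta_pos": [-0.7, 0.15, 0.08], "twist": [-0.15, -0.35, -0.235], "hand": 1}, {"delta_pos": [-0.8, 0.17, 0.1], "twist": [-0.17, -0.4, -0.27], "hand": 1}, {"delta_pos": [-0.9, 0.2, 0.12], "twist": [-0.195, -0.45, -0.3], "hand": 1}, {"delta_pos": [-0.9, 0.2, 0.12], "twist": [-0.215, -0.5, -0.335], "hand": 1}])

```text
time_s: 37.45
ee_pos: [0.5064, 0.0215, 0.2681]
ee_rot: [[0.251, 0.963, -0.096], [0.889, -0.269, -0.37], [-0.382, 0.007, -0.924]]
wrist_force: [-0.1, -0.5, -0.2]
width: 0.0942
gripper_force: 0.0
```

```bash
python3 -c "
from fl import *
go(pick(.463,-.168,92,.15))"
```

```text
t 37.45 p [0.5064 0.0215 0.2681] q [-0.09  0.25 -0.34  1.83  0.39  1.36 -0.85] F [-0.1 -0.5 -0.2] w 0.0942 gf 0.0
[-0.164  -0.1793  1.0647] [-0.1104 -0.2594 -0.1741]
```

carry_out(moves=[{"delta_pos": [-0.02, -0.02, 0.1], "twist": [-0.015, -0.035, -0.023], "hand": 1}, {"delta_pos": [-0.04, -0.04, 0.2], "twist": [-0.03, -0.07, -0.046], "hand": 1}, {"delta_pos": [-0.06, -0.06, 0.3], "twist": [-0.045, -0.105, -0.07], "hand": 1}, {"delta_pos": [-0.08, -0.08, 0.4], "twist": [-0.06, -0.14, -0.093], "hand": 1}, {"delta_pos": [-0.1, -0.1, 0.5], "twist": [-0.075, -0.175, -0.117], "hand": 1}, {"delta_pos": [-0.12, -0.12, 0.6], "twist": [-0.09, -0.21, -0.14], "hand": 1}, {"delta_pos": [-0.14, -0.14, 0.7], "twist": [-0.1, -0.24, -0.16], "hand": 1}, {"delta_pos": [-0.164, -0.16, 0.8], "twist": [-0.11, -0.259, -0.174], "hand": 1}, {"delta_pos": [-0.164, -0.179, 0.9], "twist": [-0.11, -0.259, -0.174], "hand": 1}, {"delta_pos": [-0.164, -0.179, 1], "twist": [-0.11, -0.259, -0.174], "hand": 1}])

```text
time_s: 38.45
ee_pos: [0.4606, -0.0469, 0.1379]
ee_rot: [[-0.023, 0.999, 0.024], [0.711, 0.033, -0.702], [-0.703, 0.001, -0.711]]
wrist_force: [0.2, 0.2, -0.4]
width: 0.0941
gripper_force: 0.0
```

```bash
python3 -c "
from fl import *
go(pick(.463,-.168,92,.03))"
```

```text
t 38.45 p [ 0.4606 -0.0469  0.1379] q [-0.25  0.42 -0.34  2.14  0.83  1.25 -1.1 ] F [ 0.2  0.2 -0.4] w 0.0941 gf 0.0
[ 0.0085 -0.0111  0.8632] [-0.0006 -0.004  -0.0014]
```

carry_out(moves=[{"delta_pos": [0.008, -0.011, 0.1], "twist": [0, -0.004, 0], "hand": 1}, {"delta_pos": [0.008, -0.011, 0.2], "twist": [0, -0.004, 0], "hand": 1}, {"delta_pos": [0.008, -0.011, 0.3], "twist": [0, -0.004, 0], "hand": 1}, {"delta_pos": [0.008, -0.011, 0.4], "twist": [0, -0.004, 0], "hand": 1}, {"delta_pos": [0.008, -0.011, 0.5], "twist": [0, -0.004, 0], "hand": 1}, {"delta_pos": [0.008, -0.011, 0.6], "twist": [0, -0.004, 0], "hand": 1}, {"delta_pos": [0.008, -0.011, 0.7], "twist": [0, -0.004, 0], "hand": 1}, {"delta_pos": [0.008, -0.011, 0.8], "twist": [0, -0.004, 0], "hand": 1}, {"delta_pos": [0.008, -0.011, 0.86], "twist": [0, -0.004, 0], "hand": 1}, {"delta_pos": [0.008, -0.011, 0.86], "twist": [0, -0.004, 0], "hand": 1}])

```text
time_s: 39.45
ee_pos: [0.4612, -0.1384, 0.0454]
ee_rot: [[-0.023, 1.0, 0.021], [0.706, 0.031, -0.708], [-0.708, -0.001, -0.706]]
wrist_force: [0.2, -0.1, -0.1]
width: 0.0938
gripper_force: 0.0
```

```bash
python3 -c "
from fl import *
go(pick(.463,-.168,92))"
```

```text
t 39.45 p [ 0.4612 -0.1384  0.0454] q [-0.16  0.57 -0.24  2.22  1.05  1.06 -1.23] F [ 0.2 -0.1 -0.1] w 0.0938 gf 0.0
[0.0091 0.0059 0.1957] [-0.0025  0.0011 -0.0012]
```

Final approach, close the fingers, and check contact.

carry_out(moves=[{"delta_pos": [0.009, 0.006, 0.03], "twist": [0, 0, 0], "hand": 1}, {"delta_pos": [0.009, 0.006, 0.06], "twist": [0, 0, 0], "hand": 1}, {"delta_pos": [0.009, 0.006, 0.09], "twist": [0, 0, 0], "hand": 1}, {"delta_pos": [0.009, 0.006, 0.12], "twist": [0, 0, 0], "hand": 1}, {"delta_pos": [0.009, 0.006, 0.15], "twist": [0, 0, 0], "hand": 1}, {"delta_pos": [0.009, 0.006, 0.17], "twist": [0, 0, 0], "hand": 1}, {"delta_pos": [0.009, 0.006, 0.19], "twist": [0, 0, 0], "hand": 1}, {"delta_pos": [0.009, 0.006, 0.195], "twist": [0, 0, 0], "hand": 1}, {"delta_pos": [0.009, 0.006, 0.195], "twist": [0, 0, 0], "hand": 1}, {"delta_pos": [0.009, 0.006, 0.195], "twist": [0, 0, 0], "hand": 1}])

```text
time_s: 40.45
ee_pos: [0.4634, -0.157, 0.0246]
ee_rot: [[-0.023, 0.999, 0.023], [0.706, 0.032, -0.707], [-0.708, 0.0, -0.706]]
wrist_force: [0.2, -0.7, 0.3]
width: 0.0936
gripper_force: 0.0
```

carry_out(moves=[{"delta_pos": [0, 0, 0], "twist": [0, 0, 0], "hand": 0.8}, {"delta_pos": [0, 0, 0], "twist": [0, 0, 0], "hand": 0.75}, {"delta_pos": [0, 0, 0], "twist": [0, 0, 0], "hand": 0.7}, {"delta_pos": [0, 0, 0], "twist": [0, 0, 0], "hand": 0.65}, {"delta_pos": [0, 0, 0], "twist": [0, 0, 0], "hand": 0.6}, {"delta_pos": [0, 0, 0], "twist": [0, 0, 0], "hand": 0.5}, {"delta_pos": [0, 0, 0], "twist": [0, 0, 0], "hand": 0.3}, {"delta_pos": [0, 0, 0], "twist": [0, 0, 0], "hand": 0}, {"delta_pos": [0, 0, 0], "twist": [0, 0, 0], "hand": 0}, {"delta_pos": [0, 0, 0], "twist": [0, 0, 0], "hand": 0}])

```text
time_s: 41.45
ee_pos: [0.4632, -0.1572, 0.0245]
ee_rot: [[-0.023, 0.999, 0.022], [0.706, 0.032, -0.708], [-0.708, -0.0, -0.706]]
wrist_force: [-1.8, 1.1, 1.3]
width: 0.0596
gripper_force: 30.0
```

```bash
python3 -c "
from fl import *
go(pick(.463,-.168,92,0,.1))"
```

```text
t 41.45 p [ 0.4632 -0.1572  0.0245] q [-0.14  0.61 -0.22  2.23  1.11  1.02 -1.26] F [-1.8  1.1  1.3] w 0.0596 gf 30.0
[-0.4729 -0.0036 -0.4621] [-0.0015  0.0008 -0.0013]
```

carry_out(moves=[{"delta_pos": [-0.02, 0, -0.02], "twist": [0, 0, 0], "hand": 0}, {"delta_pos": [-0.07, 0, -0.07], "twist": [0, 0, 0], "hand": 0}, {"delta_pos": [-0.14, 0, -0.14], "twist": [0, 0, 0], "hand": 0}, {"delta_pos": [-0.22, 0, -0.22], "twist": [0, 0, 0], "hand": 0}, {"delta_pos": [-0.3, 0, -0.3], "twist": [0, 0, 0], "hand": 0}, {"delta_pos": [-0.38, 0, -0.38], "twist": [0, 0, 0], "hand": 0}, {"delta_pos": [-0.46, 0, -0.46], "twist": [0, 0, 0], "hand": 0}, {"delta_pos": [-0.54, 0, -0.54], "twist": [0, 0, 0], "hand": 0}, {"delta_pos": [-0.62, 0, -0.62], "twist": [0, 0, 0], "hand": 0}, {"delta_pos": [-0.7, 0, -0.7], "twist": [0, 0, 0], "hand": 0}])

```text
time_s: 42.45
ee_pos: [0.463, -0.1569, 0.1743]
ee_rot: [[-0.022, 0.999, 0.023], [0.706, 0.032, -0.707], [-0.707, 0.0, -0.707]]
wrist_force: [0.3, -0.4, -5.8]
width: 0.0594
gripper_force: 30.0
```

```bash
python3 - <<'E'
from fl import *
from plant import optics
d=optics.snapshot('side'); p=np.array(ctrl.state()['ee_pos']); u,v=map(int,pix(d,p)); print(u,v)
cv2.imwrite('pics/heldA.png',cv2.resize(d['img'][max(v-60,0):v+50,max(u-75,0):u+75,::-1],None,fx=5,fy=5,interpolation=cv2.INTER_CUBIC))
go(place(-.06,.12,.12))
E
```

```text
387 216
t 42.5 p [ 0.4638 -0.1568  0.1766] q [-0.1   0.31 -0.26  2.19  0.91  1.18 -0.92] F [ 1.8 -1.6 -1.7] w 0.0593 gf 30.0
[ 0.8921  1.3179 -0.9471] [ 0.002   1.0466 -0.0817]
```

View pics/heldA.png

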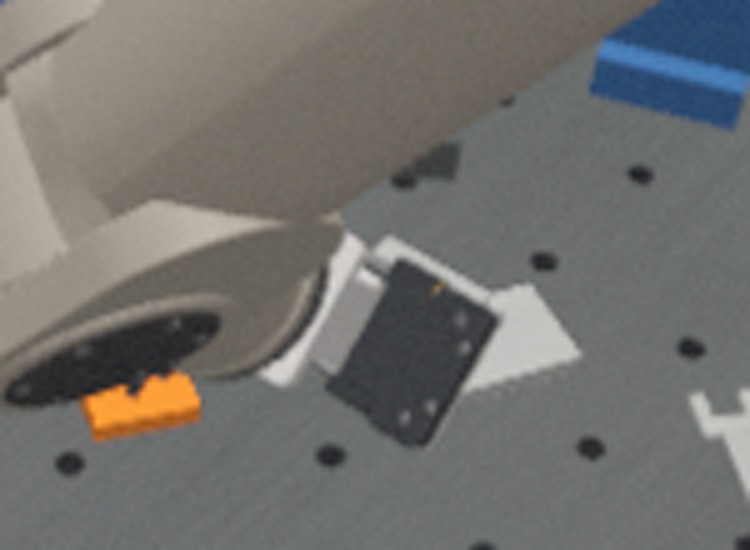

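carry_out(moves=[{"delta_pos": [0.03, 0.06, -0.05], "twist": [0, 0.04, 0], "hand": 0}, {"delta_pos": [0.07, 0.13, -0.1], "twist": [0, 0.09, 0], "hand": 0}, {"delta_pos": [0.12, 0.2, -0.16], "twist": [0, 0.14, -0.01], "hand": 0}, {"delta_pos": [0.17, 0.27, -0.22], "twist": [0, 0.19, -0.01], "hand": 0}, {"delta_pos": [0.22, 0.34, -0.28], "twist": [0, 0.24, -0.02], "hand": 0}, {"delta_pos": [0.27, 0.41, -0.34], "twist": [0, 0.29, -0.02], "hand": 0}, {"delta_pos": [0.32, 0.48, -0.4], "twist": [0, 0.34, -0.03], "hand": 0}, {"delta_pos": [0.37, 0.55, -0.45], "twist": [0, 0.39, -0.03], "hand": 0}, {"delta_pos": [0.42, 0.62, -0.5], "twist": [0, 0.44, -0.04], "hand": 0}, {"delta_pos": [0.45, 0.66, -0.5], "twist": [0, 0.48, -0.04], "hand": 0}])

```text
time_s: 43.5
ee_pos: [0.5596, -0.0523, 0.1787]
ee_rot: [[-0.088, 0.996, -0.018], [0.994, 0.087, -0.064], [-0.062, -0.023, -0.998]]
wrist_force: [-0.2, 0.5, -6.5]
width: 0.0597
gripper_force: 30.0
```

```bash
python3 - <<'E'
from fl import *
go(place(-.06,.12,.12)); print(place(-.06,.12,.12)[0])
E
```

```text
t 43.5 p [ 0.5596 -0.0523  0.1787] q [ 0.24  0.32 -0.36  1.88  0.21  0.99 -0.14] F [-0.2  0.5 -6.5] w 0.0597 gf 30.0
[ 0.5834  0.6899 -0.0802] [-0.0016  0.5647 -0.0414]
[0.65519388 0.04443205 0.1828    ]
```

carry_out(moves=[{"delta_pos": [0.04, 0.06, -0.02], "twist": [0, 0.05, 0], "hand": 0}, {"delta_pos": [0.09, 0.13, -0.04], "twist": [0, 0.11, -0.01], "hand": 0}, {"delta_pos": [0.15, 0.2, -0.06], "twist": [0, 0.17, -0.01], "hand": 0}, {"delta_pos": [0.22, 0.27, -0.07], "twist": [0, 0.23, -0.02], "hand": 0}, {"delta_pos": [0.29, 0.34, -0.08], "twist": [0, 0.29, -0.02], "hand": 0}, {"delta_pos": [0.36, 0.41, -0.08], "twist": [0, 0.35, -0.03], "hand": 0}, {"delta_pos": [0.42, 0.48, -0.08], "twist": [0, 0.41, -0.03], "hand": 0}, {"delta_pos": [0.48, 0.56, -0.08], "twist": [0, 0.47, -0.035], "hand": 0}, {"delta_pos": [0.54, 0.63, -0.08], "twist": [0, 0.52, -0.04], "hand": 0}, {"delta_pos": [0.58, 0.69, -0.08], "twist": [-0.001, 0.565, -0.041], "hand": 0}])

```text
time_s: 44.5
ee_pos: [0.6547, 0.0427, 0.1813]
ee_rot: [[-0.098, 0.99, -0.101], [0.7, 0.141, 0.7], [0.707, -0.003, -0.707]]
wrist_force: [-0.8, 0.2, -5.9]
width: 0.0592
gripper_force: 30.0
```

```bash
python3 - <<'E'
from fl import *
go(place(-.06,.01,.03))
from plant import optics
d=optics.snapshot('side'); p=np.array(ctrl.state()['ee_pos']); u,v=map(int,pix(d,p))
cv2.imwrite('pics/heldA2.png',cv2.resize(d['img'][max(v-60,0):v+60,max(u-80,0):u+80,::-1],None,fx=5,fy=5,interpolation=cv2.INTER_CUBIC))
E
```

```text
t 44.5 p [0.6547 0.0427 0.1813] q [ 0.58  0.7  -0.59  1.58 -0.43  1.18  0.43] F [-0.8  0.2 -5.9] w 0.0592 gf 30.0
[-0.0793  0.0057  0.9434] [-0.0006  0.0001 -0.0018]
```

View pics/heldA2.png

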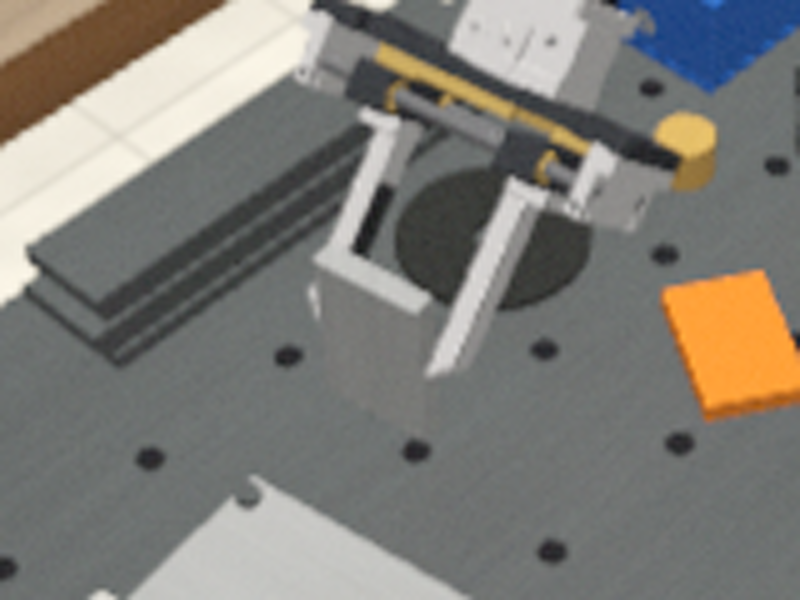

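The flat is held upright between the fingers with its face toward the fence. I bring it in diagonally.

carry_out(moves=[{"delta_pos": [-0.01, 0, 0.05], "twist": [0, 0, -0.001], "hand": 0}, {"delta_pos": [-0.02, 0.005, 0.15], "twist": [0, 0, -0.002], "hand": 0}, {"delta_pos": [-0.03, 0.005, 0.27], "twist": [0, 0, -0.002], "hand": 0}, {"delta_pos": [-0.04, 0.005, 0.39], "twist": [0, 0, -0.002], "hand": 0}, {"delta_pos": [-0.05, 0.005, 0.51], "twist": [0, 0, -0.002], "hand": 0}, {"delta_pos": [-0.06, 0.005, 0.63], "twist": [0, 0, -0.002], "hand": 0}, {"delta_pos": [-0.07, 0.005, 0.75], "twist": [0, 0, -0.002], "hand": 0}, {"delta_pos": [-0.079, 0.005, 0.85], "twist": [0, 0, -0.002], "hand": 0}, {"delta_pos": [-0.079, 0.005, 0.92], "twist": [0, 0, -0.002], "hand": 0}, {"delta_pos": [-0.079, 0.005, 0.943], "twist": [0, 0, -0.002], "hand": 0}])

```text
time_s: 45.55
ee_pos: [0.6417, 0.1349, 0.0728]
ee_rot: [[-0.102, 0.99, -0.102], [0.702, 0.144, 0.698], [0.705, -0.0, -0.709]]
wrist_force: [-0.3, -0.2, -6.2]
width: 0.0594
gripper_force: 30.0
```

```bash
python3 - <<'E'
from fl import *
go(place(-.06,.003,.003)); go(place(-.06,.0,.0))
E
```

```text
t 45.55 p [0.6417 0.1349 0.0728] q [ 0.48  0.81 -0.6   1.7  -0.44  0.92  0.46] F [-0.3 -0.2 -6.2] w 0.0594 gf 30.0
[0.0881 0.0041 0.1531] [-0.0013  0.0018  0.0009]
t 45.55 p [0.6417 0.1349 0.0728] q [ 0.48  0.81 -0.6   1.7  -0.44  0.92  0.46] F [-0.3 -0.2 -6.2] w 0.0594 gf 30.0
[0.0882 0.0041 0.1814] [-0.0013  0.0018  0.0009]
```

carry_out(moves=[{"delta_pos": [0.012, 0.004, 0.02], "twist": [0, 0.002, 0.001], "hand": 0}, {"delta_pos": [0.024, 0.004, 0.04], "twist": [0, 0.002, 0.001], "hand": 0}, {"delta_pos": [0.036, 0.004, 0.06], "twist": [0, 0.002, 0.001], "hand": 0}, {"delta_pos": [0.048, 0.004, 0.08], "twist": [0, 0.002, 0.001], "hand": 0}, {"delta_pos": [0.06, 0.004, 0.1], "twist": [0, 0.002, 0.001], "hand": 0}, {"delta_pos": [0.07, 0.004, 0.12], "twist": [0, 0.002, 0.001], "hand": 0}, {"delta_pos": [0.08, 0.004, 0.14], "twist": [0, 0.002, 0.001], "hand": 0}, {"delta_pos": [0.088, 0.004, 0.153], "twist": [0, 0.002, 0.001], "hand": 0}, {"delta_pos": [0.088, 0.004, 0.153], "twist": [0, 0.002, 0.001], "hand": 0}, {"delta_pos": [0.088, 0.004, 0.153], "twist": [0, 0.002, 0.001], "hand": 0}])

```text
time_s: 46.55
ee_pos: [0.6395, 0.1589, 0.0664]
ee_rot: [[-0.099, 0.99, -0.101], [0.7, 0.141, 0.7], [0.707, -0.001, -0.707]]
wrist_force: [-0.6, 0.0, -6.5]
width: 0.0598
gripper_force: 30.0
```

```bash
python3 - <<'E'
from fl import *
go(place(-.06,.0,.0)); go(place(-.06,.0,-.002))
E
```

```text
t 46.55 p [0.6395 0.1589 0.0664] q [ 0.46  0.82 -0.61  1.71 -0.45  0.88  0.45] F [-0.6  0.  -6.5] w 0.0598 gf 30.0
[ 0.0044 -0.0046  0.0379] [-0.0002 -0.0002 -0.0006]
t 46.55 p [0.6395 0.1589 0.0664] q [ 0.46  0.82 -0.61  1.71 -0.45  0.88  0.45] F [-0.6  0.  -6.5] w 0.0598 gf 30.0
[ 0.0138 -0.0046  0.0474] [-0.0002 -0.0002 -0.0006]
```

carry_out(moves=[{"delta_pos": [-0.003, 0, 0.003], "twist": [0, 0, 0], "hand": 0}, {"delta_pos": [-0.006, 0, 0.006], "twist": [0, 0, 0], "hand": 0}, {"delta_pos": [-0.009, 0, 0.009], "twist": [0, 0, 0], "hand": 0}, {"delta_pos": [-0.011, 0, 0.011], "twist": [0, 0, 0], "hand": 0}, {"delta_pos": [-0.013, 0, 0.013], "twist": [0, 0, 0], "hand": 0}, {"delta_pos": [-0.015, 0, 0.015], "twist": [0, 0, 0], "hand": 0}, {"delta_pos": [-0.015, 0, 0.015], "twist": [0, 0, 0], "hand": 0}, {"delta_pos": [-0.015, 0, 0.015], "twist": [0, 0, 0], "hand": 0}, {"delta_pos": [-0.015, 0, 0.015], "twist": [0, 0, 0], "hand": 0}, {"delta_pos": [-0.015, 0, 0.015], "twist": [0, 0, 0], "hand": 0}])

```text
time_s: 47.55
ee_pos: [0.6395, 0.1592, 0.0641]
ee_rot: [[-0.1, 0.99, -0.101], [0.699, 0.142, 0.701], [0.708, -0.001, -0.706]]
wrist_force: [-4.2, -3.8, 8.3]
width: 0.0597
gripper_force: 30.0
```

```bash
python3 - <<'E'
from fl import *
go(place(-.06,.0,.0))
E
```

```text
t 47.55 p [0.6395 0.1592 0.0641] q [ 0.46  0.82 -0.61  1.71 -0.45  0.88  0.45] F [-4.2 -3.8  8.3] w 0.0597 gf 30.0
[ 0.0134 -0.0047  0.026 ] [-0.0003 -0.0008 -0.0003]
```

carry_out(moves=[{"delta_pos": [0.004, 0, -0.004], "twist": [0, 0, 0], "hand": 0}, {"delta_pos": [0.006, 0, -0.002], "twist": [0, 0, 0], "hand": 0}, {"delta_pos": [0.008, 0, 0], "twist": [0, 0, 0], "hand": 0}, {"delta_pos": [0.01, 0, 0.002], "twist": [0, 0, 0], "hand": 0}, {"delta_pos": [0.012, 0, 0.004], "twist": [0, 0, 0], "hand": 0}, {"delta_pos": [0.014, 0, 0.006], "twist": [0, 0, 0], "hand": 0}, {"delta_pos": [0.016, 0, 0.008], "twist": [0, 0, 0], "hand": 0}, {"delta_pos": [0.018, 0, 0.01], "twist": [0, 0, 0], "hand": 0}, {"delta_pos": [0.02, 0, 0.012], "twist": [0, 0, 0], "hand": 0}, {"delta_pos": [0.021, 0, 0.013], "twist": [0, 0, 0], "hand": 0}])

```text
time_s: 48.55
ee_pos: [0.6394, 0.1613, 0.0642]
ee_rot: [[-0.099, 0.99, -0.1], [0.701, 0.14, 0.7], [0.707, -0.0, -0.708]]
wrist_force: [-3.1, -14.4, 10.2]
width: 0.0595
gripper_force: 30.0
```

```bash
python3 - <<'E'
from fl import *
go(place(-.06,.0,.0))
E
```

```text
t 48.55 p [0.6394 0.1613 0.0642] q [ 0.45  0.82 -0.61  1.71 -0.46  0.87  0.44] F [ -3.1 -14.4  10.2] w 0.0595 gf 30.0
[ 0.0033 -0.0065  0.0165] [ 0.0004  0.0004 -0.0009]
```

carry_out(moves=[{"delta_pos": [0.001, 0, -0.001], "twist": [0, 0, 0], "hand": 0}, {"delta_pos": [0.003, 0, -0.003], "twist": [0, 0, 0], "hand": 0}, {"delta_pos": [0.005, 0, -0.005], "twist": [0, 0, 0], "hand": 0}, {"delta_pos": [0.006, 0, -0.006], "twist": [0, 0, 0], "hand": 0}, {"delta_pos": [0.006, 0, -0.006], "twist": [0, 0, 0], "hand": 0}, {"delta_pos": [0.006, 0, -0.006], "twist": [0, 0, 0], "hand": 0}, {"delta_pos": [0.006, 0, -0.006], "twist": [0, 0, 0], "hand": 0}, {"delta_pos": [0.006, 0, -0.006], "twist": [0, 0, 0], "hand": 0}, {"delta_pos": [0.006, 0, -0.006], "twist": [0, 0, 0], "hand": 0}, {"delta_pos": [0.006, 0, -0.006], "twist": [0, 0, 0], "hand": 0}])

```text
time_s: 49.55
ee_pos: [0.6394, 0.1613, 0.0643]
ee_rot: [[-0.099, 0.99, -0.099], [0.701, 0.14, 0.699], [0.706, -0.001, -0.708]]
wrist_force: [1.8, -5.6, -5.7]
width: 0.0599
gripper_force: 30.0
```

```bash
python3 - <<'E'
from fl import *
go(place(-.06,.0,.0))
from plant import optics
ims=[]
for n in('side',):
    d=optics.snapshot(n); u,v=map(int,pix(d,jig(.05,-.06,.06))); k=d['img'][v-40:v+35,u-50:u+50,::-1]
    cv2.imwrite('pics/placeA.png',cv2.resize(k,None,fx=8,fy=8,interpolation=cv2.INTER_CUBIC))
E
```

```text
t 49.55 p [0.6394 0.1613 0.0643] q [ 0.45  0.82 -0.61  1.71 -0.45  0.87  0.44] F [ 1.8 -5.6 -5.7] w 0.0599 gf 30.0
[ 0.0028 -0.0062  0.017 ] [ 0.0005  0.0009 -0.0011]
```

View pics/placeA.png

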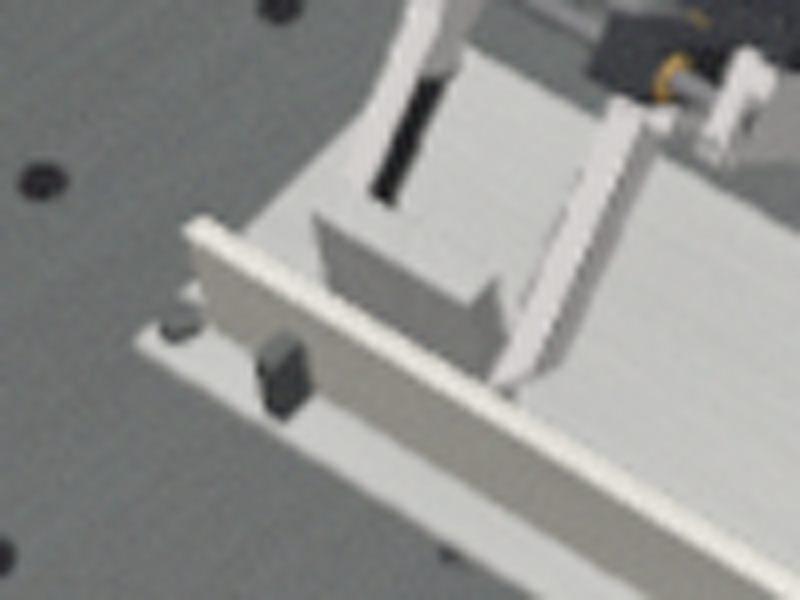

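carry_out(moves=[{"delta_pos": [0.002, 0, 0.004], "twist": [0, 0, 0], "hand": 0}, {"delta_pos": [0.004, 0, 0.007], "twist": [0, 0, 0], "hand": 0}, {"delta_pos": [0.005, 0, 0.009], "twist": [0, 0, 0], "hand": 0}, {"delta_pos": [0.005, 0, 0.009], "twist": [0, 0, 0], "hand": 0}, {"delta_pos": [0.005, 0, 0.009], "twist": [0, 0, 0], "hand": 0.66}, {"delta_pos": [0.005, 0, 0.009], "twist": [0, 0, 0], "hand": 0.7}, {"delta_pos": [0.005, 0, 0.009], "twist": [0, 0, 0], "hand": 0.75}, {"delta_pos": [0.005, 0, 0.009], "twist": [0, 0, 0], "hand": 0.8}, {"delta_pos": [0.005, 0, 0.009], "twist": [0, 0, 0], "hand": 0.9}, {"delta_pos": [0.005, 0, 0.009], "twist": [0, 0, 0], "hand": 1}])

```text
time_s: 50.6
ee_pos: [0.6387, 0.164, 0.0649]
ee_rot: [[-0.099, 0.99, -0.101], [0.7, 0.141, 0.7], [0.707, -0.001, -0.707]]
wrist_force: [1.1, -3.3, 0.5]
width: 0.0876
gripper_force: 1.7
```

```bash
cat > chk.py <<'E'
from h import *
from plant import optics
import sys
y=float(sys.argv[1])
for n in('side','top'):
    d=optics.snapshot(n); Lc=(cloud(d)-J0)@J
    m=(np.abs(Lc[...,1]-y)<.04)&(Lc[...,0]>-.02)&(Lc[...,0]<.056)&(Lc[...,2]>.09)&(Lc[...,2]<.106)
    P=Lc[m]
    if len(P): print(n,len(P),'x',np.percentile(P[:,0],[2,50,98]).round(4),'y',P[:,1].min().round(4),P[:,1].max().round(4),'z',np.median(P[:,2]).round(4))
    else: print(n,'none')
E
python3 chk.py -.06; python3 -c "
from fl import *
go(place(-.06,0,0))"
```

```text
side 165 x [0.0369 0.0455 0.0516] y -0.0908 -0.0302 z 0.0972
top 166 x [0.0347 0.0411 0.0485] y -0.0912 -0.0314 z 0.0978
t 50.7 p [0.6387 0.164  0.0649] q [ 0.45  0.82 -0.62  1.72 -0.46  0.87  0.44] F [ 1.  -2.8  0.7] w 0.0928 gf 1.6
[-0.0134 -0.0043  0.0064] [-0.0003 -0.0003 -0.0006]
```

carry_out(moves=[{"delta_pos": [0, 0, -0.01], "twist": [0, 0, 0], "hand": 1}, {"delta_pos": [0, 0, -0.03], "twist": [0, 0, 0], "hand": 1}, {"delta_pos": [0, 0, -0.06], "twist": [0, 0, 0], "hand": 1}, {"delta_pos": [0, 0, -0.1], "twist": [0, 0, 0], "hand": 1}, {"delta_pos": [0, 0, -0.16], "twist": [0, 0, 0], "hand": 1}, {"delta_pos": [0, 0, -0.24], "twist": [0, 0, 0], "hand": 1}, {"delta_pos": [0, 0, -0.34], "twist": [0, 0, 0], "hand": 1}, {"delta_pos": [0, 0, -0.46], "twist": [0, 0, 0], "hand": 1}, {"delta_pos": [0, 0, -0.6], "twist": [0, 0, 0], "hand": 1}, {"delta_pos": [0, 0, -0.75], "twist": [0, 0, 0], "hand": 1}])

```text
time_s: 51.7
ee_pos: [0.6502, 0.0838, 0.1457]
ee_rot: [[-0.099, 0.99, -0.1], [0.7, 0.141, 0.7], [0.707, -0.001, -0.707]]
wrist_force: [-0.6, -0.8, 0.2]
width: 0.0939
gripper_force: 0.0
```

```bash
python3 chk.py -.06; python3 -c "
from fl import *
print(pick(.4836,-.314,64.1,.2)[0]);go(pick(.4836,-.314,64.1,.2))"
```

```text
side 162 x [0.0368 0.0457 0.0518] y -0.0906 -0.0299 z 0.0975
top 165 x [0.0348 0.0413 0.0485] y -0.0912 -0.0316 z 0.0978
[ 0.54965376 -0.17796765  0.16512136]
t 51.8 p [0.652  0.0819 0.1467] q [ 0.54  0.73 -0.6   1.63 -0.44  1.08  0.43] F [ 0.9 -0.3  0.3] w 0.0941 gf 0.0
[-1.0608 -0.914  -1.2333] [ 0.002  -1.0131  0.4359]
```

carry_out(moves=[{"delta_pos": [-0.03, -0.03, -0.1], "twist": [0, -0.04, 0.01], "hand": 1}, {"delta_pos": [-0.07, -0.07, -0.2], "twist": [0, -0.09, 0.03], "hand": 1}, {"delta_pos": [-0.12, -0.12, -0.3], "twist": [0, -0.14, 0.05], "hand": 1}, {"delta_pos": [-0.17, -0.17, -0.4], "twist": [0, -0.19, 0.07], "hand": 1}, {"delta_pos": [-0.22, -0.22, -0.5], "twist": [0, -0.24, 0.1], "hand": 1}, {"delta_pos": [-0.28, -0.28, -0.6], "twist": [0, -0.3, 0.12], "hand": 1}, {"delta_pos": [-0.34, -0.34, -0.7], "twist": [0, -0.36, 0.14], "hand": 1}, {"delta_pos": [-0.4, -0.4, -0.78], "twist": [0, -0.42, 0.17], "hand": 1}, {"delta_pos": [-0.46, -0.44, -0.84], "twist": [0, -0.47, 0.2], "hand": 1}, {"delta_pos": [-0.52, -0.48, -0.9], "twist": [0, -0.52, 0.22], "hand": 1}])

```text
time_s: 52.8
ee_pos: [0.5999, -0.0743, 0.1852]
ee_rot: [[0.155, 0.98, -0.123], [0.988, -0.156, -0.003], [-0.023, -0.121, -0.992]]
wrist_force: [0.3, 0.2, 0.0]
width: 0.0941
gripper_force: 0.0
```

```bash
python3 -c "
from fl import *
go(pick(.4836,-.314,64.1,.2))"
```

```text
t 52.8 p [ 0.5999 -0.0743  0.1852] q [ 0.21  0.43 -0.25  1.7   0.12  1.14 -0.24] F [0.3 0.2 0. ] w 0.0941 gf 0.0
[-0.7313 -0.2041  0.1763] [ 0.0032 -0.4922  0.2164]
```

carry_out(moves=[{"delta_pos": [-0.07, -0.02, 0.01], "twist": [0, -0.05, 0.02], "hand": 1}, {"delta_pos": [-0.15, -0.04, 0.02], "twist": [0, -0.1, 0.045], "hand": 1}, {"delta_pos": [-0.23, -0.06, 0.04], "twist": [0, -0.15, 0.07], "hand": 1}, {"delta_pos": [-0.31, -0.08, 0.06], "twist": [0, -0.2, 0.09], "hand": 1}, {"delta_pos": [-0.39, -0.1, 0.08], "twist": [0, -0.25, 0.11], "hand": 1}, {"delta_pos": [-0.47, -0.12, 0.1], "twist": [0, -0.3, 0.13], "hand": 1}, {"delta_pos": [-0.55, -0.14, 0.12], "twist": [0, -0.35, 0.155], "hand": 1}, {"delta_pos": [-0.62, -0.16, 0.14], "twist": [0, -0.4, 0.175], "hand": 1}, {"delta_pos": [-0.68, -0.18, 0.16], "twist": [0.001, -0.45, 0.2], "hand": 1}, {"delta_pos": [-0.73, -0.204, 0.176], "twist": [0.003, -0.492, 0.216], "hand": 1}])

```text
time_s: 53.8
ee_pos: [0.5498, -0.1773, 0.1641]
ee_rot: [[0.307, 0.9, -0.308], [0.637, -0.435, -0.636], [-0.707, -0.001, -0.707]]
wrist_force: [0.8, 0.0, -0.3]
width: 0.0944
gripper_force: 0.0
```

```bash
python3 flats.py f2; python3 -c "
from fl import *
go(pick(.4836,-.314,64.1,.06))"
```

```text
top 847 c [ 0.4837 -0.3144] size [0.0601 0.0908] len az 63.76
side 526 c [ 0.4829 -0.3128] size [0.0656 0.0939] len az 63.88
t 53.9 p [ 0.5493 -0.1765  0.1628] q [-0.15  0.57 -0.02  1.77  0.64  1.37 -0.93] F [0.5 0.4 0.5] w 0.094 gf 0.0
[-0.0168  0.0067  0.9278] [-0.0005 -0.0004  0.0036]
```

carry_out(moves=[{"delta_pos": [-0.005, 0.003, 0.1], "twist": [0, 0, 0.003], "hand": 1}, {"delta_pos": [-0.01, 0.006, 0.2], "twist": [0, 0, 0.003], "hand": 1}, {"delta_pos": [-0.017, 0.006, 0.3], "twist": [0, 0, 0.003], "hand": 1}, {"delta_pos": [-0.017, 0.006, 0.4], "twist": [0, 0, 0.003], "hand": 1}, {"delta_pos": [-0.017, 0.006, 0.5], "twist": [0, 0, 0.003], "hand": 1}, {"delta_pos": [-0.017, 0.006, 0.6], "twist": [0, 0, 0.003], "hand": 1}, {"delta_pos": [-0.017, 0.006, 0.7], "twist": [0, 0, 0.003], "hand": 1}, {"delta_pos": [-0.017, 0.006, 0.8], "twist": [0, 0, 0.003], "hand": 1}, {"delta_pos": [-0.017, 0.006, 0.88], "twist": [0, 0, 0.003], "hand": 1}, {"delta_pos": [-0.017, 0.006, 0.925], "twist": [0, 0, 0.003], "hand": 1}])

```text
time_s: 54.9
ee_pos: [0.5065, -0.2684, 0.0669]
ee_rot: [[0.312, 0.899, -0.309], [0.637, -0.439, -0.634], [-0.705, 0.001, -0.709]]
wrist_force: [-0.7, -0.4, 0.6]
width: 0.094
gripper_force: 0.0
```

```bash
python3 -c "
from fl import *
go(pick(.4836,-.314,63.9))"
```

```text
t 54.9 p [ 0.5065 -0.2684  0.0669] q [-0.05  0.66  0.03  1.9   0.74  1.13 -0.99] F [-0.7 -0.4  0.6] w 0.094 gf 0.0
[ 0.0079 -0.0041  0.3979] [ 0.001  -0.0017  0.0003]
```

carry_out(moves=[{"delta_pos": [0.008, -0.004, 0.06], "twist": [0, 0, 0], "hand": 1}, {"delta_pos": [0.008, -0.004, 0.12], "twist": [0, 0, 0], "hand": 1}, {"delta_pos": [0.008, -0.004, 0.18], "twist": [0, 0, 0], "hand": 1}, {"delta_pos": [0.008, -0.004, 0.24], "twist": [0, 0, 0], "hand": 1}, {"delta_pos": [0.008, -0.004, 0.29], "twist": [0, 0, 0], "hand": 1}, {"delta_pos": [0.008, -0.004, 0.33], "twist": [0, 0, 0], "hand": 1}, {"delta_pos": [0.008, -0.004, 0.36], "twist": [0, 0, 0], "hand": 1}, {"delta_pos": [0.008, -0.004, 0.38], "twist": [0, 0, 0], "hand": 1}, {"delta_pos": [0.008, -0.004, 0.395], "twist": [0, 0, 0], "hand": 1}, {"delta_pos": [0.008, -0.004, 0.395], "twist": [0, 0, 0], "hand": 1}])

```text
time_s: 55.9
ee_pos: [0.4888, -0.3041, 0.0248]
ee_rot: [[0.312, 0.899, -0.308], [0.637, -0.438, -0.634], [-0.705, 0.002, -0.709]]
wrist_force: [-0.4, -0.1, 0.1]
width: 0.094
gripper_force: 0.0
```

carry_out(moves=[{"delta_pos": [0, 0, 0], "twist": [0, 0, 0], "hand": 0.8}, {"delta_pos": [0, 0, 0], "twist": [0, 0, 0], "hand": 0.75}, {"delta_pos": [0, 0, 0], "twist": [0, 0, 0], "hand": 0.7}, {"delta_pos": [0, 0, 0], "twist": [0, 0, 0], "hand": 0.65}, {"delta_pos": [0, 0, 0], "twist": [0, 0, 0], "hand": 0.6}, {"delta_pos": [0, 0, 0], "twist": [0, 0, 0], "hand": 0.5}, {"delta_pos": [0, 0, 0], "twist": [0, 0, 0], "hand": 0.3}, {"delta_pos": [0, 0, 0], "twist": [0, 0, 0], "hand": 0}, {"delta_pos": [0, 0, 0], "twist": [0, 0, 0], "hand": 0}, {"delta_pos": [0, 0, 0], "twist": [0, 0, 0], "hand": 0}])

```text
time_s: 56.9
ee_pos: [0.489, -0.304, 0.0249]
ee_rot: [[0.312, 0.899, -0.308], [0.637, -0.438, -0.634], [-0.705, 0.002, -0.709]]
wrist_force: [-0.1, 1.9, 2.6]
width: 0.0597
gripper_force: 30.0
```

```bash
python3 -c "
from fl import *
go(pick(.4836,-.314,63.9,0,.1))"
```

```text
t 56.9 p [ 0.489  -0.304   0.0249] q [-0.01  0.72  0.06  1.94  0.8   1.03 -1.03] F [-0.1  1.9  2.6] w 0.0597 gf 30.0
[-0.4714 -0.0018 -0.46  ] [ 0.0017 -0.0021  0.0002]
```

Gripped. Lifting.

carry_out(moves=[{"delta_pos": [-0.02, 0, -0.02], "twist": [0, 0, 0], "hand": 0}, {"delta_pos": [-0.07, 0, -0.07], "twist": [0, 0, 0], "hand": 0}, {"delta_pos": [-0.14, 0, -0.14], "twist": [0, 0, 0], "hand": 0}, {"delta_pos": [-0.22, 0, -0.22], "twist": [0, 0, 0], "hand": 0}, {"delta_pos": [-0.3, 0, -0.3], "twist": [0, 0, 0], "hand": 0}, {"delta_pos": [-0.38, 0, -0.38], "twist": [0, 0, 0], "hand": 0}, {"delta_pos": [-0.46, 0, -0.46], "twist": [0, 0, 0], "hand": 0}, {"delta_pos": [-0.54, 0, -0.54], "twist": [0, 0, 0], "hand": 0}, {"delta_pos": [-0.62, 0, -0.62], "twist": [0, 0, 0], "hand": 0}, {"delta_pos": [-0.7, 0, -0.7], "twist": [0, 0, 0], "hand": 0}])

```text
time_s: 57.9
ee_pos: [0.4884, -0.3044, 0.1749]
ee_rot: [[0.312, 0.899, -0.308], [0.637, -0.438, -0.634], [-0.705, 0.002, -0.709]]
wrist_force: [-0.1, -0.6, -5.2]
width: 0.0596
gripper_force: 30.0
```

```bash
python3 - <<'E'
from fl import *
go(place(.055,.12,.12)); print(place(.055,.12,.12)[0])
E
```

```text
t 57.9 p [ 0.4884 -0.3044  0.1749] q [-0.    0.48  0.05  1.9   0.73  1.23 -0.83] F [-0.1 -0.6 -5.2] w 0.0596 gf 30.0
[ 1.4849 -0.6542 -1.5516] [ 0.0019  1.0115 -0.4399]
[0.54135535 0.02812906 0.1828    ]
```

carry_out(moves=[{"delta_pos": [0.06, -0.03, -0.07], "twist": [0, 0.04, -0.01], "hand": 0}, {"delta_pos": [0.13, -0.06, -0.15], "twist": [0, 0.09, -0.03], "hand": 0}, {"delta_pos": [0.2, -0.09, -0.23], "twist": [0, 0.14, -0.05], "hand": 0}, {"delta_pos": [0.28, -0.12, -0.31], "twist": [0, 0.19, -0.08], "hand": 0}, {"delta_pos": [0.36, -0.15, -0.39], "twist": [0, 0.24, -0.1], "hand": 0}, {"delta_pos": [0.44, -0.18, -0.47], "twist": [0, 0.29, -0.12], "hand": 0}, {"delta_pos": [0.52, -0.21, -0.55], "twist": [0, 0.34, -0.14], "hand": 0}, {"delta_pos": [0.6, -0.24, -0.63], "twist": [0, 0.39, -0.16], "hand": 0}, {"delta_pos": [0.68, -0.27, -0.72], "twist": [0, 0.44, -0.19], "hand": 0}, {"delta_pos": [0.75, -0.3, -0.8], "twist": [0, 0.48, -0.21], "hand": 0}])

```text
time_s: 58.9
ee_pos: [0.52, -0.1367, 0.1801]
ee_rot: [[0.163, 0.978, -0.126], [0.986, -0.167, -0.015], [-0.036, -0.122, -0.992]]
wrist_force: [0.5, -0.4, -5.4]
width: 0.0595
gripper_force: 30.0
```

```bash
python3 - <<'E'
from fl import *
go(place(.055,.12,.12))
E
```

```text
t 58.9 p [ 0.52   -0.1367  0.1801] q [ 0.27  0.33 -0.19  1.87  0.1   1.08 -0.13] F [ 0.5 -0.4 -5.4] w 0.0595 gf 30.0
[ 1.1057 -0.0457 -0.0527] [ 5.000e-04  5.300e-01 -2.283e-01]
```

carry_out(moves=[{"delta_pos": [0.08, 0, -0.01], "twist": [0, 0.05, -0.02], "hand": 0}, {"delta_pos": [0.17, -0.01, -0.02], "twist": [0, 0.1, -0.045], "hand": 0}, {"delta_pos": [0.27, -0.01, -0.03], "twist": [0, 0.16, -0.07], "hand": 0}, {"delta_pos": [0.37, -0.02, -0.04], "twist": [0, 0.22, -0.095], "hand": 0}, {"delta_pos": [0.47, -0.02, -0.05], "twist": [0, 0.28, -0.12], "hand": 0}, {"delta_pos": [0.57, -0.03, -0.05], "twist": [0, 0.34, -0.145], "hand": 0}, {"delta_pos": [0.67, -0.03, -0.05], "twist": [0, 0.4, -0.17], "hand": 0}, {"delta_pos": [0.77, -0.04, -0.05], "twist": [0, 0.45, -0.19], "hand": 0}, {"delta_pos": [0.87, -0.04, -0.05], "twist": [0, 0.49, -0.21], "hand": 0}, {"delta_pos": [0.95, -0.045, -0.05], "twist": [0, 0.53, -0.228], "hand": 0}])

```text
time_s: 59.9
ee_pos: [0.5379, 0.0049, 0.1823]
ee_rot: [[-0.101, 0.99, -0.099], [0.701, 0.141, 0.699], [0.706, 0.001, -0.708]]
wrist_force: [-0.9, -0.0, -4.4]
width: 0.0594
gripper_force: 30.0
```

```bash
python3 - <<'E'
from fl import *
go(place(.055,.012,.03))
E
```

```text
t 59.9 p [0.5379 0.0049 0.1823] q [ 0.62  0.53 -0.44  1.83 -0.56  1.18  0.66] F [-0.9 -0.  -4.4] w 0.0594 gf 30.0
[0.0245 0.0439 1.0374] [0.0008 0.0006 0.0004]
```

carry_out(moves=[{"delta_pos": [0.003, 0.01, 0.05], "twist": [0, 0, 0], "hand": 0}, {"delta_pos": [0.006, 0.02, 0.15], "twist": [0, 0, 0], "hand": 0}, {"delta_pos": [0.009, 0.03, 0.27], "twist": [0, 0, 0], "hand": 0}, {"delta_pos": [0.012, 0.04, 0.39], "twist": [0, 0, 0], "hand": 0}, {"delta_pos": [0.015, 0.044, 0.52], "twist": [0, 0, 0], "hand": 0}, {"delta_pos": [0.018, 0.044, 0.65], "twist": [0, 0, 0], "hand": 0}, {"delta_pos": [0.021, 0.044, 0.77], "twist": [0, 0, 0], "hand": 0}, {"delta_pos": [0.024, 0.044, 0.88], "twist": [0, 0, 0], "hand": 0}, {"delta_pos": [0.024, 0.044, 0.96], "twist": [0, 0, 0], "hand": 0}, {"delta_pos": [0.024, 0.044, 1], "twist": [0, 0, 0], "hand": 0}])

```text
time_s: 60.9
ee_pos: [0.529, 0.1135, 0.0776]
ee_rot: [[-0.099, 0.99, -0.099], [0.703, 0.141, 0.697], [0.704, -0.001, -0.71]]
wrist_force: [-0.3, 0.6, -4.4]
width: 0.0598
gripper_force: 30.0
```

```bash
python3 - <<'E'
from fl import *
go(place(.055,.004,.004))
E
```

```text
t 60.9 p [0.529  0.1135 0.0776] q [ 0.5   0.65 -0.5   1.96 -0.63  0.88  0.68] F [-0.3  0.6 -4.4] w 0.0598 gf 30.0
[0.0898 0.0005 0.1907] [ 0.0003  0.0025 -0.0009]
```

carry_out(moves=[{"delta_pos": [0.012, 0, 0.025], "twist": [0, 0.002, 0], "hand": 0}, {"delta_pos": [0.024, 0, 0.05], "twist": [0, 0.002, 0], "hand": 0}, {"delta_pos": [0.036, 0, 0.075], "twist": [0, 0.002, 0], "hand": 0}, {"delta_pos": [0.048, 0, 0.1], "twist": [0, 0.002, 0], "hand": 0}, {"delta_pos": [0.06, 0, 0.125], "twist": [0, 0.002, 0], "hand": 0}, {"delta_pos": [0.07, 0, 0.15], "twist": [0, 0.002, 0], "hand": 0}, {"delta_pos": [0.08, 0, 0.17], "twist": [0, 0.002, 0], "hand": 0}, {"delta_pos": [0.089, 0, 0.19], "twist": [0, 0.002, 0], "hand": 0}, {"delta_pos": [0.089, 0, 0.19], "twist": [0, 0.002, 0], "hand": 0}, {"delta_pos": [0.089, 0, 0.19], "twist": [0, 0.002, 0], "hand": 0}])

```text
time_s: 61.9
ee_pos: [0.5252, 0.1422, 0.0672]
ee_rot: [[-0.098, 0.99, -0.099], [0.7, 0.14, 0.7], [0.707, -0.0, -0.707]]
wrist_force: [-0.1, -0.5, -4.6]
width: 0.0594
gripper_force: 30.0
```

```bash
python3 - <<'E'
from fl import *
go(place(.055,.0,.0))
E
```

```text
t 61.9 p [0.5252 0.1422 0.0672] q [ 0.47  0.67 -0.52  1.98 -0.65  0.82  0.68] F [-0.1 -0.5 -4.6] w 0.0594 gf 30.0
[ 0.0017 -0.0015  0.0432] [ 0.0009 -0.0001 -0.0013]
```

carry_out(moves=[{"delta_pos": [-0.003, 0, 0.003], "twist": [0, 0, 0], "hand": 0}, {"delta_pos": [-0.006, 0, 0.006], "twist": [0, 0, 0], "hand": 0}, {"delta_pos": [-0.009, 0, 0.009], "twist": [0, 0, 0], "hand": 0}, {"delta_pos": [-0.011, 0, 0.011], "twist": [0, 0, 0], "hand": 0}, {"delta_pos": [-0.0115, 0, 0.0115], "twist": [0, 0, 0], "hand": 0}, {"delta_pos": [-0.0115, 0, 0.0115], "twist": [0, 0, 0], "hand": 0}, {"delta_pos": [-0.0115, 0, 0.0115], "twist": [0, 0, 0], "hand": 0}, {"delta_pos": [-0.0115, 0, 0.0115], "twist": [0, 0, 0], "hand": 0}, {"delta_pos": [-0.0115, 0, 0.0115], "twist": [0, 0, 0], "hand": 0}, {"delta_pos": [-0.0115, 0, 0.0115], "twist": [0, 0, 0], "hand": 0}])

```text
time_s: 62.9
ee_pos: [0.5252, 0.1425, 0.0655]
ee_rot: [[-0.099, 0.99, -0.099], [0.699, 0.14, 0.701], [0.708, -0.0, -0.706]]
wrist_force: [-2.7, -3.6, 6.7]
width: 0.0596
gripper_force: 30.0
```

carry_out(moves=[{"delta_pos": [0.002, 0, 0.002], "twist": [0, 0, 0], "hand": 0}, {"delta_pos": [0.004, 0, 0.004], "twist": [0, 0, 0], "hand": 0}, {"delta_pos": [0.006, 0, 0.006], "twist": [0, 0, 0], "hand": 0}, {"delta_pos": [0.008, 0, 0.008], "twist": [0, 0, 0], "hand": 0}, {"delta_pos": [0.01, 0, 0.01], "twist": [0, 0, 0], "hand": 0}, {"delta_pos": [0.012, 0, 0.012], "twist": [0, 0, 0], "hand": 0}, {"delta_pos": [0.013, 0, 0.013], "twist": [0, 0, 0], "hand": 0}, {"delta_pos": [0.013, 0, 0.013], "twist": [0, 0, 0], "hand": 0}, {"delta_pos": [0.013, 0, 0.013], "twist": [0, 0, 0], "hand": 0}, {"delta_pos": [0.013, 0, 0.013], "twist": [0, 0, 0], "hand": 0}])

```text
time_s: 63.9
ee_pos: [0.525, 0.1444, 0.0655]
ee_rot: [[-0.098, 0.99, -0.099], [0.7, 0.139, 0.701], [0.708, -0.0, -0.707]]
wrist_force: [-4.9, -11.0, 14.8]
width: 0.0595
gripper_force: 30.0
```

```bash
python3 - <<'E'
from fl import *
go(place(.055,.0,.0))
E
python3 chk.py .055
```

```text
t 63.9 p [0.525  0.1444 0.0655] q [ 0.47  0.67 -0.52  1.98 -0.65  0.81  0.68] F [ -4.9 -11.   14.8] w 0.0595 gf 30.0
[-0.0008 -0.0019  0.025 ] [ 0.0011 -0.0004 -0.0014]
side 287 x [-0.0129  0.0421  0.0536] y 0.0151 0.095 z 0.0972
top 225 x [-0.0018  0.0409  0.0506] y 0.0153 0.0949 z 0.0978
```

carry_out(moves=[{"delta_pos": [0.001, 0, -0.001], "twist": [0, 0, 0], "hand": 0}, {"delta_pos": [0.003, 0, -0.003], "twist": [0, 0, 0], "hand": 0}, {"delta_pos": [0.005, 0, -0.005], "twist": [0, 0, 0], "hand": 0}, {"delta_pos": [0.006, 0, -0.006], "twist": [0, 0, 0], "hand": 0}, {"delta_pos": [0.007, 0, -0.005], "twist": [0, 0, 0], "hand": 0}, {"delta_pos": [0.008, 0, -0.004], "twist": [0, 0, 0], "hand": 0}, {"delta_pos": [0.009, 0, -0.003], "twist": [0, 0, 0], "hand": 0}, {"delta_pos": [0.009, 0, -0.003], "twist": [0, 0, 0], "hand": 0}, {"delta_pos": [0.009, 0, -0.003], "twist": [0, 0, 0], "hand": 0}, {"delta_pos": [0.009, 0, -0.003], "twist": [0, 0, 0], "hand": 0}])

```text
time_s: 65.0
ee_pos: [0.5251, 0.1446, 0.0657]
ee_rot: [[-0.098, 0.99, -0.098], [0.701, 0.138, 0.7], [0.706, -0.0, -0.708]]
wrist_force: [0.6, -9.6, -3.4]
width: 0.0594
gripper_force: 30.0
```

```bash
python3 - <<'E'
from fl import *
go(place(.055,.0,.0))
E
```

```text
t 65.0 p [0.5251 0.1446 0.0657] q [ 0.47  0.67 -0.52  1.98 -0.65  0.81  0.68] F [ 0.6 -9.6 -3.4] w 0.0594 gf 30.0
[-0.0022 -0.0025  0.0249] [ 0.0015  0.0007 -0.0018]
```

Pressed against the fence at 9.6 N, with the weight nearly on the gripper. Release gently.

carry_out(moves=[{"delta_pos": [0, 0, 0.001], "twist": [0, 0, 0], "hand": 0}, {"delta_pos": [-0.001, 0, 0.002], "twist": [0, 0, 0], "hand": 0}, {"delta_pos": [-0.001, 0, 0.002], "twist": [0, 0, 0], "hand": 0.66}, {"delta_pos": [-0.001, 0, 0.002], "twist": [0, 0, 0], "hand": 0.7}, {"delta_pos": [-0.001, 0, 0.002], "twist": [0, 0, 0], "hand": 0.75}, {"delta_pos": [-0.001, 0, 0.002], "twist": [0, 0, 0], "hand": 0.8}, {"delta_pos": [-0.001, 0, 0.002], "twist": [0, 0, 0], "hand": 0.9}, {"delta_pos": [-0.001, 0, 0.002], "twist": [0, 0, 0], "hand": 1}, {"delta_pos": [-0.001, 0, 0.002], "twist": [0, 0, 0], "hand": 1}, {"delta_pos": [-0.001, 0, 0.002], "twist": [0, 0, 0], "hand": 1}])

```text
time_s: 66.0
ee_pos: [0.5247, 0.1457, 0.0657]
ee_rot: [[-0.098, 0.99, -0.099], [0.7, 0.139, 0.7], [0.707, -0.0, -0.707]]
wrist_force: [0.2, 0.7, -0.0]
width: 0.0937
gripper_force: 0.0
```

carry_out(moves=[{"delta_pos": [0, 0, 0], "twist": [0, 0, 0], "hand": 1}, {"delta_pos": [0, 0, -0.01], "twist": [0, 0, 0], "hand": 1}, {"delta_pos": [0, 0, -0.04], "twist": [0, 0, 0], "hand": 1}, {"delta_pos": [0, 0, -0.1], "twist": [0, 0, 0], "hand": 1}, {"delta_pos": [0, 0, -0.2], "twist": [0, 0, 0], "hand": 1}, {"delta_pos": [0, 0, -0.35], "twist": [0, 0, 0], "hand": 1}, {"delta_pos": [0, 0, -0.5], "twist": [0, 0, 0], "hand": 1}, {"delta_pos": [0, 0, -0.65], "twist": [0, 0, 0], "hand": 1}, {"delta_pos": [0, 0, -0.8], "twist": [0, 0, 0], "hand": 1}, {"delta_pos": [0, 0, -1], "twist": [0, 0, 0], "hand": 1}])

```text
time_s: 67.0
ee_pos: [0.5392, 0.0399, 0.1727]
ee_rot: [[-0.098, 0.99, -0.1], [0.7, 0.14, 0.7], [0.707, -0.001, -0.707]]
wrist_force: [-1.0, 0.4, -1.0]
width: 0.0939
gripper_force: 0.0
```

```bash
python3 chk.py .055; python3 chk.py -.06; python3 - <<'E'
from h import *
from plant import optics,ctrl
print(ctrl.state()['time_s'])
d=optics.snapshot('side'); cv2.imwrite('pics/fin.png',cv2.resize(d['img'][180:460,150:500,::-1],None,fx=2.1,fy=2.1,interpolation=cv2.INTER_CUBIC))
E
```

```text
side 175 x [0.0364 0.0443 0.0507] y 0.0256 0.0847 z 0.0973
top 167 x [0.0341 0.0405 0.0478] y 0.0246 0.0843 z 0.0978
side 162 x [0.0365 0.0455 0.0515] y -0.0927 -0.0297 z 0.0972
top 166 x [0.0346 0.0411 0.0485] y -0.0914 -0.031 z 0.098
67.2
```

View pics/fin.png

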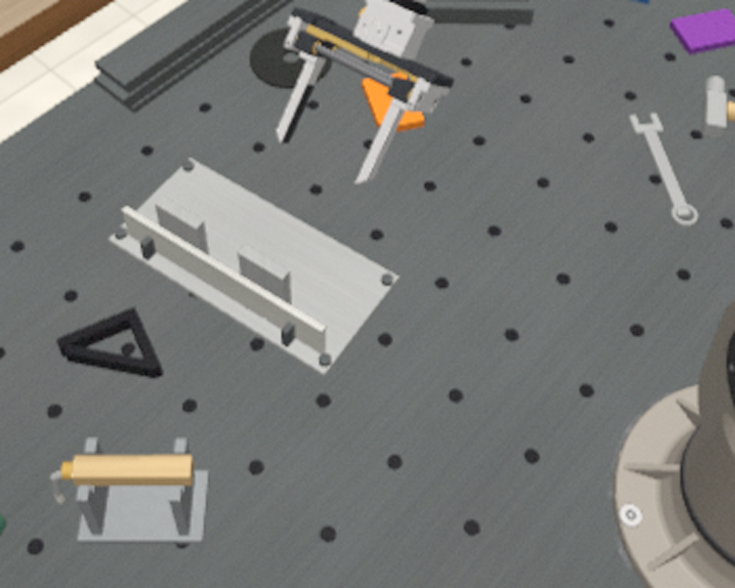

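```bash
python3 - <<'E'
from h import *
import pickle
for n in('side0','top0'):
    L=(cloud(pickle.load(open(n+'.pkl','rb')))-J0)@J
    for y in(.055,-.06):
        m=(np.abs(L[...,1]-y)<.03)&(np.abs(L[...,0]-.054)<.015)&(L[...,2]>.054)&(L[...,2]<.064); print(n,y,L[m][:,0].mean().round(4)-.004)
from plant import optics
for n in('side','top'):
    L=(cloud(optics.snapshot(n))-J0)@J
    for y in(.055,-.06):
        m=(np.abs(L[...,1]-y)<.027)&(np.abs(L[...,0]-.042)<.015)&(L[...,2]>.094)&(L[...,2]<.101); print(n,y,'flat mean x+7mm',L[m][:,0].mean().round(4)+.007)
E
```

```text
side0 0.055 0.05159999999999999
side0 -0.06 0.0514
top0 0.055 0.04869999999999999
top0 -0.06 0.0489
side 0.055 flat mean x+7mm 0.0509
side -0.06 flat mean x+7mm 0.0518
top 0.055 flat mean x+7mm 0.0478
top -0.06 flat mean x+7mm 0.0486
```

Both stand wholly within the fence. A is flush; B may have a gap of about 0.8 mm. One gentle nudge with closed fingers will seat it.

```bash
python3 - <<'E'
from fl import *
go((jig(-.005,.055,.06),place(.055)[1]))
E
```

```text
t 67.35 p [0.539  0.0414 0.1713] q [ 0.58  0.54 -0.46  1.86 -0.58  1.12  0.64] F [0.7 0.3 0.4] w 0.094 gf 0.0
[-0.1744  0.0034  0.8758] [ 0.0001 -0.0006 -0.0013]
```

carry_out(moves=[{"delta_pos": [-0.08, 0, 0], "twist": [0, 0, -0.001], "hand": 0.6}, {"delta_pos": [-0.174, 0.003, 0.02], "twist": [0, 0, -0.001], "hand": 0.3}, {"delta_pos": [-0.174, 0.003, 0.1], "twist": [0, 0, -0.001], "hand": 0}, {"delta_pos": [-0.174, 0.003, 0.22], "twist": [0, 0, -0.001], "hand": 0}, {"delta_pos": [-0.174, 0.003, 0.34], "twist": [0, 0, -0.001], "hand": 0}, {"delta_pos": [-0.174, 0.003, 0.46], "twist": [0, 0, -0.001], "hand": 0}, {"delta_pos": [-0.174, 0.003, 0.58], "twist": [0, 0, -0.001], "hand": 0}, {"delta_pos": [-0.174, 0.003, 0.7], "twist": [0, 0, -0.001], "hand": 0}, {"delta_pos": [-0.174, 0.003, 0.8], "twist": [0, 0, -0.001], "hand": 0}, {"delta_pos": [-0.174, 0.003, 0.87], "twist": [0, 0, -0.001], "hand": 0}])

```text
time_s: 68.35
ee_pos: [0.5287, 0.1151, 0.0596]
ee_rot: [[-0.099, 0.99, -0.101], [0.699, 0.141, 0.701], [0.708, -0.001, -0.706]]
wrist_force: [-0.5, -0.5, 1.2]
width: 0.0174
gripper_force: 0.0
```

```bash
python3 - <<'E'
from fl import *
go((jig(.0145,.055,.06),place(.055)[1]))
E
```

```text
t 68.35 p [0.5287 0.1151 0.0596] q [ 0.5   0.69 -0.5   1.96 -0.63  0.85  0.7 ] F [-0.5 -0.5  1.2] w 0.0174 gf 0.0
[0.0943 0.0011 0.0911] [-0.0002 -0.0008 -0.0006]
```

carry_out(moves=[{"delta_pos": [0.01, 0, 0.01], "twist": [0, 0, 0], "hand": 0}, {"delta_pos": [0.025, 0, 0.025], "twist": [0, 0, 0], "hand": 0}, {"delta_pos": [0.04, 0, 0.04], "twist": [0, 0, 0], "hand": 0}, {"delta_pos": [0.055, 0, 0.055], "twist": [0, 0, 0], "hand": 0}, {"delta_pos": [0.067, 0, 0.067], "twist": [0, 0, 0], "hand": 0}, {"delta_pos": [0.075, 0, 0.075], "twist": [0, 0, 0], "hand": 0}, {"delta_pos": [0.081, 0, 0.081], "twist": [0, 0, 0], "hand": 0}, {"delta_pos": [0.086, 0, 0.086], "twist": [0, 0, 0], "hand": 0}, {"delta_pos": [0.09, 0, 0.09], "twist": [0, 0, 0], "hand": 0}, {"delta_pos": [0.093, 0, 0.093], "twist": [0, 0, 0], "hand": 0}])

```text
time_s: 69.35
ee_pos: [0.527, 0.1333, 0.0611]
ee_rot: [[-0.1, 0.99, -0.099], [0.7, 0.14, 0.7], [0.707, 0.001, -0.707]]
wrist_force: [-0.5, -1.2, 0.9]
width: 0.0005
gripper_force: 0.6
```

carry_out(moves=[{"delta_pos": [0.001, 0, 0.001], "twist": [0, 0, 0], "hand": 0}, {"delta_pos": [0.002, 0, 0.002], "twist": [0, 0, 0], "hand": 0}, {"delta_pos": [0.003, 0, 0.003], "twist": [0, 0, 0], "hand": 0}, {"delta_pos": [0.004, 0, 0.004], "twist": [0, 0, 0], "hand": 0}, {"delta_pos": [0.005, 0, 0.005], "twist": [0, 0, 0], "hand": 0}, {"delta_pos": [0.006, 0, 0.006], "twist": [0, 0, 0], "hand": 0}, {"delta_pos": [0.006, 0, 0.006], "twist": [0, 0, 0], "hand": 0}, {"delta_pos": [0.006, 0, 0.006], "twist": [0, 0, 0], "hand": 0}, {"delta_pos": [0.006, 0, 0.006], "twist": [0, 0, 0], "hand": 0}, {"delta_pos": [0.006, 0, 0.006], "twist": [0, 0, 0], "hand": 0}])

```text
time_s: 70.35
ee_pos: [0.527, 0.1341, 0.061]
ee_rot: [[-0.1, 0.99, -0.098], [0.7, 0.14, 0.7], [0.707, 0.001, -0.707]]
wrist_force: [-0.9, -6.7, 3.9]
width: 0.0005
gripper_force: 3.3
```

Contact with the flat pressed on the fence (6.7 N). Retreat, check, and hand in.

carry_out(moves=[{"delta_pos": [0, 0, -0.005], "twist": [0, 0, 0], "hand": 0}, {"delta_pos": [-0.01, 0, -0.015], "twist": [0, 0, 0], "hand": 0}, {"delta_pos": [-0.02, 0, -0.04], "twist": [0, 0, 0], "hand": 0}, {"delta_pos": [-0.03, 0, -0.1], "twist": [0, 0, 0], "hand": 0}, {"delta_pos": [-0.03, 0, -0.2], "twist": [0, 0, 0], "hand": 0}, {"delta_pos": [-0.03, 0, -0.35], "twist": [0, 0, 0], "hand": 0}, {"delta_pos": [-0.03, 0, -0.5], "twist": [0, 0, 0], "hand": 0}, {"delta_pos": [-0.03, 0, -0.65], "twist": [0, 0, 0], "hand": 0}, {"delta_pos": [-0.03, 0, -0.8], "twist": [0, 0, 0], "hand": 0}, {"delta_pos": [-0.03, 0, -0.9], "twist": [0, 0, 0], "hand": 0}])

```text
time_s: 71.35
ee_pos: [0.541, 0.0353, 0.1547]
ee_rot: [[-0.1, 0.99, -0.098], [0.7, 0.139, 0.7], [0.707, 0.002, -0.708]]
wrist_force: [0.4, -0.7, -0.4]
width: 0.0005
gripper_force: 0.0
```

```bash
python3 chk.py .055; python3 chk.py -.06; python3 flats.py f3
```

```text
side 178 x [0.0352 0.0444 0.0512] y 0.0237 0.0846 z 0.0969
top 169 x [0.0338 0.0404 0.0477] y 0.0246 0.0842 z 0.0975
side 165 x [0.0371 0.0455 0.0517] y -0.0913 -0.0299 z 0.0973
top 164 x [0.0348 0.0411 0.0484] y -0.091 -0.0311 z 0.0977
```

```bash
python3 -c "
from plant import ctrl
print(ctrl.job_done())"
```

```text
the job is handed in; nothing more can be done
None
```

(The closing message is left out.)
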